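# Put the plug gauge away and latch the gauge cabinet

## Task

Put the plug gauge that stands on the bench away: stand it in the free hole of the rack on the inside of the open cabinet door and let go of it. Then push the door shut until its sprung latch rides over the strike and snaps in, so that the door stays shut by itself. Swing and press the door gently, never slam it or lean hard on it (30 N is too much), and leave everything else where it is.

Things in the scene. Friction and masses are not known exactly. Their poses are not given: they have to be found in the camera images.
- gauge_center (a point): centre, half-way up, of the loose plug gauge: a steel plug 24 mm in diameter and 38 mm tall, on which it stands upright, with a plain round handle 16 mm in diameter above it; 115 mm tall in all, this point 57.5 mm above its foot; 0.14 to 0.23 kg. Grip the handle from above, 20 to 40 mm above this point
- rack_hole (a point): centre of the rack's free hole (round, 30 mm), on top of its holed plate, inside the door. The floor under it is 32 mm lower: a gauge standing there has its foot 32 mm below, its top 83 mm above this point (11 mm under the door's top edge). The door's inner face is 36 mm away. z up; x away from the door's inner face (into the cabinet when shut), y along the door towards the hinge
- filled_hole (a point): the rack's other hole, 65 mm nearer the hinge, filled by a gauge with a 14 mm handle that stays there, 78 mm tall above this point. Rack and gauges swing with the door, which moves when pushed here with more than about 2 N
- hinge (a point): point on the door's upright hinge line at the height of the door's top edge (236 mm above the bench). Fixed to the cabinet, which is 220 mm wide, 130 deep, 240 tall and screwed down: x points into the cabinet, at right angles to the shut door, y along the front, away from the door, z up. Seen from above the door closes anticlockwise about it
- free_corner (a point): top corner of the door at its free edge, mid-thickness. The door is 12 mm thick, 215 mm from hinge line to free edge, and spans 16 to 236 mm above the bench. Shut, its outer face lies 14 mm and its inner face 2 mm to the -x side of the hinge line (hinge's axes). Axes as push_point
- push_point (a point): place to push: on the door's outer face, 190 mm from the hinge line, 36 mm below the top edge. Axes turn with the door: x through the door from outside to inside, y along the door towards the hinge, z up. The face is plain for 85 mm below the top edge; below that are a key cylinder, 4 mm proud, and a pull bar 35 mm off the face
- latch (a point): nose of the bevelled bolt at the free edge, 150 mm above the bench. The strike on the cabinet, with a sprung rubber buffer, is adjustable: it sits up to 6.5 mm nearer or deeper than nominal, which is not measured. The bevel meets it some 18 mm before the snap. Riding over needs 8 to 14 N at push_point. About 2 mm past the snap is a hard stop, where the force climbs fast
- door (a joint): opening angle of the door, rad: 0 = nominally shut, grows as it opens. It stays where it is left (hinge friction, 1.5 N at push_point); a door that has not latched stays ajar or is pushed ajar by the buffer. Latched, it rests somewhere between about -0.03 and 0.04 rad, by where the strike sits
- bolt (a joint): how far the latch bolt (steel, 20 mm tall, spring about 2 to 3.5 N) is pushed back into the door, m: 0 = fully out, about 0.0075 while it rides over the strike, 0 again once it has snapped in behind it
- ring_gauge: loose thick steel ring, 58 mm across, 22 mm tall, origin at its foot; stays where it is
- oil_bottle: loose white bottle, 42 mm across, 85 mm tall, origin at its foot; stays where it is
- tray: loose small open tray, 90 x 65 x 35 mm, with clamps in it, origin under its centre; stays where it is
- clamp0: loose thin steel band, 42 mm across, 12 mm tall; stays where it is
- clamp1: another such band; stays where it is
- clamp2: another such band; stays where it is
Not all that is in view belongs to the job. Several things look just like the part that bears gauge_center: the one meant starts farthest to the robot's right.

How it is judged:
On the way, in this order (a step that is already met when the one before it is completed fails the run):
1. the gauge stands in the free hole of the door's rack, let go (horizontal distance between gauge_center and rack_hole below 0.01 m and z of gauge_center in the frame of rack_hole below 0.03 m and angle between gauge_center's own z axis and vertical below 0.25 rad and contact force between the fingers and gauge below 0.1 N), for 0.2 s.
2. the door is shut and its bolt has sprung out behind the strike (value of joint door below 0.045 rad and value of joint bolt below 0.002 m), for 0.2 s.
At the end, for the whole second after the job is handed in: The door is shut (below 0.045 rad) with its bolt sprung out behind the strike (less than 2 mm pushed in); the plug gauge stands in the rack's free hole: within 10 mm of the hole's centre, its middle less than 30 mm above the hole, tilted less than 0.25 rad. The door is at rest (all of step 2 and horizontal distance between gauge_center and rack_hole below 0.01 m and z of gauge_center in the frame of rack_hole below 0.03 m and angle between gauge_center's own z axis and vertical below 0.25 rad and velocity of joint door between -0.05 and 0.05 rad/s); the robot touches nothing.
It fails at once if the robot pressed on the door with more than 30 N (contact force between any of the fingers, the arm and door above 30 N).
It fails at once if the door was slammed (moving shut faster than 1.5 rad/s within its last 0.15 rad) (value of joint door below 0.15 rad and velocity of joint door below -1.5 rad/s).
It fails at once if another thing on the bench was shifted more than 30 mm (distance of any of ring_gauge, oil_bottle, tray, clamp0, clamp1, clamp2 from where it was at the start of the episode above 0.03 m).
It also fails if it takes over 61 s, if anything falls off the work surface, if the arm or the gripper's body presses on something with over 40 N, if the wrist force passes 120 N, or if a joint passes its speed limit or range.

## Robot

A 7-joint arm with a two-finger parallel gripper is mounted at the origin on the work surface. World frame = base frame: x ahead of the robot, y to its left, z up, the work surface at z = 0. Lengths are in m, angles in rad, forces in N, time in s.
With the tool pointing down it reaches from about 0.425 to 0.825 m from the base axis. Payload 3.6 kg.
Tool frame: the origin (TCP) lies midway between the tips of the shut fingers; the grasp point (between the pads) lies 19 mm behind it; z points along the fingers, y is the direction in which the jaws open and shut (so a half turn about z gives the same grasp; the last joint's range is limited). The gripper opens to 93 mm and grips with 3 to 60 N. Pads are 15 mm wide; open, the fingers measure 128 mm over their backs; the gripper's body (75 mm by 188 mm) begins 65 mm behind the grasp point.
Start: joints at [1.085, 0.615, -0.013, 1.423, 0.008, 1.103, -0.04], TCP at [0.288, -0.583, 0.219] pointing down, gripper open.
Joint ranges: [-3.12, 3.12], [-0.3, 2.06], [-1.34, 1.32], [0.26, 2.42], [-1.36, 4.5], [0.01, 1.98], [-2.84, 2.84]. Speed limits (rad/s): [2.79, 2.79, 3.14, 3.14, 3.14, 3.14, 3.14].

## Interface

Orientations are given as a unit quaternion [w, x, y, z].
In Python, from rig import r, viewer, sign_off, spotter gives the robot as it stands.
- The arm moves only by the shell command python3 -m crank 'ROWS'. ROWS is JSON, a list of rows, each a list of 5 numbers: the opening, from -1 (shut) to 1 (fully open), then the shift along the tool's x, y, z in cm, then the turn about the tool's z in rad. A call has exactly 5 rows; each row shifts and turns the pose as measured when the row begins, along the tool's axes as they then stand; what a row does not reach is not made up. A row lasts 1/12 s, in which the tool goes at most 41.7 mm and 7.16 degrees, less where a joint would pass 70% of its speed; a pose out of reach is approached as far as the arm can. A call is refused whole if a number of a shift passes 4.17 or a number of a turn 0.125, either way. A call with a gripper value outside its range is refused whole. The fingers move at their own pace and stop on an object; the grip force is fixed at half the most. Time passes only in rows, so rows that do not move let the fingers close, or fill a call up. It gives the time, the measured TCP pose, the force and the opening at its end, in the units of the state.
- r.state(): the state, without advancing time (a new reading comes with each control period).
- viewer.read_camera(name): name is "side" or "top" or "wrist"; returns a dict with "pixels" (480x640x3 uint8, blue, green, red), "fx", "fy", "cx", "cy" (pixels), "R" (3x3) and "t" (3): a world point X has camera coordinates R X + t. Camera axes: x right, y down, z forward; pixel columns grow to the right and rows downward; lengths in m; the calibration is good to about 2 mm. The wrist camera is an equidistant fisheye: a pixel r from the principal point sees the ray r / f radians off the axis. A picture is of the moment at which its call begins. There is no depth.
- sign_off(): hands the job in, once; it reports no verdict.
Trained networks look in a picture, given as the dict that the camera call returned (one of the last four; its "shot" number tells which), for a name from the list of things; names that differ only in an ending like _2 or _b are one class to them, and where a whole thing is asked for, a point or a joint stands for the part that bears it (a point fixed in the world has none). Each returns a list of dicts, best first, with "conf" (0 to 1); they miss things now and then, are a little off and sometimes report something else, mostly with a low value. They report only what shows in the picture. A call takes as long as a camera call. They do not tell look-alikes from the thing itself.
- spotter.trace(picture, label): "pixels" (480x640 bool, what is visible of it).
- spotter.landmark_of(picture, label): "at" ([x, y, z] in m, in world coordinates, good to about 4 mm: a listed point, or the origin of a listed thing).
The state is a dict: "clock": time; "joints": joint angles; "qd": joint speeds; "tau": joint torques, N m; "tool_pos": TCP position; "tool_rot": TCP orientation; "force": force on the tool from outside, world axes, zero at the start; "moment": the same for the moment, N m; "gripper_width": finger opening in m.
Only numpy, scipy, OpenCV 4.12 (cv2) and the standard library are available. Lean on these libraries where they do the work, as an engineer would, in place of code of your own. Each camera call takes 0.05 s, during which the arm holds its last target.

## Working session

There is one attempt and no reset: what is moved stays moved. The work goes in short steps, Python scripts to look and compute and a shell command to move; the robot and the scene stay as the last step left them, time stands still between calls to the robot, and variables do not carry over. Pictures are saved under pics/ and viewed, and the job is handed in when it is done.

```bash
ls; mkdir -p pics
cat > h.py <<'E'
import cv2,numpy as np
from rig import r,viewer,sign_off,spotter
def shot(n,f):
    p=viewer.read_camera(n); cv2.imwrite('pics/'+f,np.asarray(p['pixels'])); return p
def proj(p,X):
    c=np.array(p['R'])@np.array(X)+np.array(p['t']); return p['fx']*c[0]/c[2]+p['cx'],p['fy']*c[1]/c[2]+p['cy']
E
python3 - <<'E'
from h import *
s=r.state();print({k:np.round(v,3) for k,v in s.items()})
for n in ['side','top','wrist']:
    p=shot(n,n+'0.png')
    for l in ['gauge_center','rack_hole','filled_hole','hinge','free_corner','push_point','latch']:
        print(n,l,[(np.round(d['at'],3).tolist(),round(d['conf'],2)) for d in spotter.landmark_of(p,l)][:6])
E
```

```text
pics
{'clock': np.float64(0.0), 'joints': array([ 1.086,  0.616, -0.013,  1.425,  0.008,  1.103, -0.04 ]), 'qd': array([ 0.   ,  0.   ,  0.   ,  0.   ,  0.001,  0.   , -0.001]), 'tau': array([ 1.0000e-03, -4.5893e+01,  2.0900e-01, -1.6574e+01, -6.1000e-02,
        2.1000e-02,  0.0000e+00]), 'tool_pos': array([ 0.288, -0.582,  0.217]), 'tool_rot': array([-0.001,  0.974,  0.227, -0.   ]), 'force': array([-0.698, -0.483,  0.131]), 'moment': array([-0.009, -0.009, -0.018]), 'gripper_width': np.float64(0.093)}
side gauge_center [([0.454, -0.359, 0.057], 0.81), ([0.388, -0.223, 0.056], 0.8), ([0.551, -0.194, 0.058], 0.8), ([0.383, -0.289, 0.057], 0.73), ([0.564, -0.281, 0.002], 0.52)]
side rack_hole [([0.525, 0.049, 0.14], 0.72)]
side filled_hole [([0.511, 0.113, 0.142], 0.61)]
side hinge [([0.46, 0.171, 0.236], 0.81), ([0.53, 0.051, 0.14], 0.62), ([0.462, -0.229, 0.001], 0.17)]
side free_corner [([0.507, -0.042, 0.235], 0.58)]
side push_point [([0.503, -0.019, 0.201], 0.77), ([0.686, -0.307, -0.004], 0.67)]
side latch [([0.528, -0.025, 0.151], 0.82)]
top gauge_center [([0.458, -0.361, 0.061], 0.77), ([0.391, -0.223, 0.056], 0.67), ([0.385, -0.287, 0.056], 0.66), ([0.548, -0.199, 0.057], 0.45)]
top rack_hole [([0.528, 0.056, 0.142], 0.65)]
top filled_hole [([0.51, 0.114, 0.137], 0.97), ([0.683, -0.311, -0.002], 0.26)]
top hinge [([0.463, 0.166, 0.237], 0.79), ([0.461, -0.225, 0.0], 0.6)]
top free_corner [([0.508, -0.043, 0.237], 0.67)]
top push_point [([0.499, -0.02, 0.199], 0.74)]
top latch [([0.528, -0.025, 0.15], 0.92)]
wrist gauge_center [([0.38, -0.281, 0.056], 0.64)]
wrist rack_hole []
wrist filled_hole []
wrist hinge []
wrist free_corner []
wrist push_point []
wrist latch []
```

View pics/side0.png

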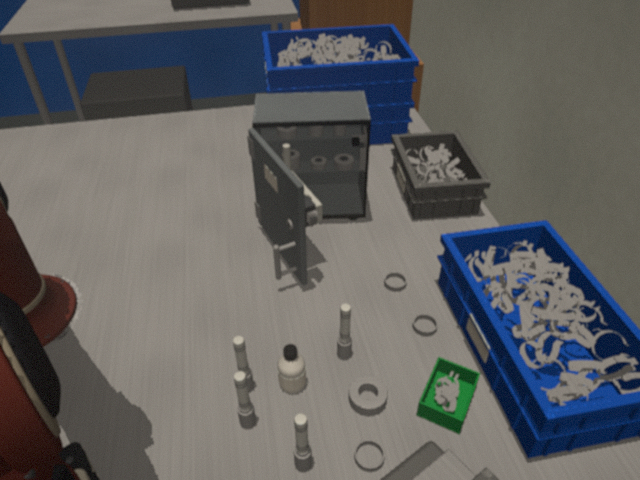

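View pics/top0.png

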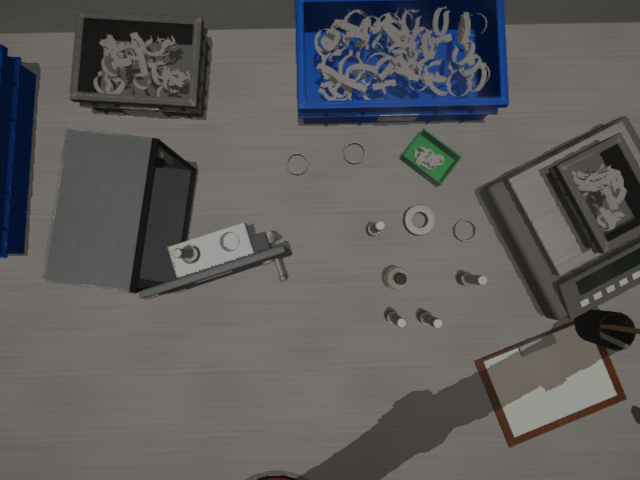

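View pics/wrist0.png

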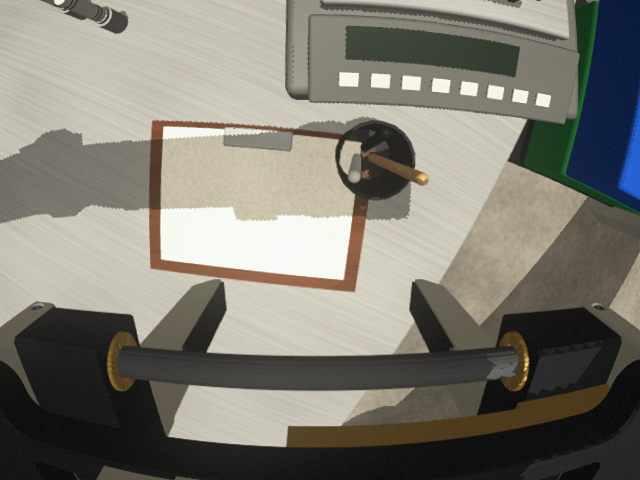

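The look-alike candidates in the top view are at px (376,228), (472,279), (396,317) and (430,320). The robot's right is -y, which points right in this picture. So the one meant is at (472,279), y≈-0.36. I'll confirm that with a crop and fit the door geometry.

Run:
```python
from h import *
from scipy.optimize import least_squares
obs={}
P={}
for k in range(2):
  for n in ['side','top']:
    p=shot(n,n+'1.png');P[n]=p
    for l in ['gauge_center','rack_hole','filled_hole','hinge','free_corner','push_point','latch']:
        ds=spotter.landmark_of(p,l)
        if l=='gauge_center': ds=[d for d in ds if d['at'][1]<-.33]
        if ds: obs.setdefault(l,[]).append(np.array(ds[0]['at']))
for l in obs: print(l,np.round(obs[l],3).tolist())
def model(q):
    H=q[:2];d=np.array([np.cos(q[2]),np.sin(q[2])]);n=np.array([-d[1],d[0]])
    return {'hinge':H,'free_corner':H+.215*d-.008*n,'push_point':H+.19*d-.014*n,'rack_hole':H+q[3]*d+.034*n,'filled_hole':H+(q[3]-.065)*d+.034*n}
def res(q):
    m=model(q);return np.concatenate([m[l]-o[:2] for l in m for o in obs[l]])
f=least_squares(res,[.46,.168,-1.32,.12],loss='soft_l1',f_scale=.003)
print(np.round(f.x,4));m=model(f.x)
for l in m: print(l,np.round(m[l],4))
im=np.asarray(P['top']['pixels']).copy()
c=im[190:340,350:500]
cv2.imwrite('pics/cropg.png',cv2.resize(c,None,fx=4,fy=4,interpolation=3))
for n in ['top','side']:
  im=np.asarray(P[n]['pixels']).copy()
  big=cv2.resize(im,None,fx=4,fy=4,interpolation=3)
  for l,z in zip(['hinge','free_corner','push_point','rack_hole','filled_hole'],[.236,.236,.2,.141,.141]):
    u,v=proj(P[n],[*m[l],z]); cv2.circle(big,(int(4*u+2),int(4*v+2)),4,(0,0,255),-1)
    if 'hole' in l:
      a=np.linspace(0,6.28,60);pts=np.array([proj(P[n],[m[l][0]+.015*np.cos(t),m[l][1]+.015*np.sin(t),z]) for t in a])*4+2
      cv2.polylines(big,[pts.astype(int)],True,(0,255,0),1)
  cv2.imwrite(f'pics/door_{n}.png',big[4*(190 if n=='top' else 85):4*(310 if n=='top' else 235),4*130:4*(300 if n=='top' else 300)] if n=='top' else big[4*85:4*235,4*225:4*375])
```

```text
gauge_center [[0.455, -0.36, 0.053], [0.457, -0.362, 0.063], [0.453, -0.36, 0.053], [0.456, -0.363, 0.062]]
rack_hole [[0.528, 0.05, 0.141], [0.527, 0.055, 0.142], [0.528, 0.053, 0.14], [0.531, 0.056, 0.142]]
filled_hole [[0.51, 0.114, 0.143], [0.508, 0.116, 0.14], [0.512, 0.114, 0.137], [0.51, 0.116, 0.136]]
hinge [[0.458, 0.168, 0.234], [0.461, 0.169, 0.236], [0.459, 0.171, 0.233], [0.458, 0.167, 0.237]]
free_corner [[0.509, -0.041, 0.237], [0.51, -0.041, 0.235], [0.509, -0.041, 0.233], [0.511, -0.041, 0.234]]
push_point [[0.503, -0.019, 0.202], [0.501, -0.019, 0.198], [0.503, -0.019, 0.203], [0.5, -0.02, 0.198]]
latch [[0.532, -0.024, 0.15], [0.529, -0.027, 0.151], [0.53, -0.024, 0.149], [0.529, -0.028, 0.151]]
[ 0.4594  0.1677 -1.287   0.1295]
hinge [0.4594 0.1677]
free_corner [ 0.5119 -0.041 ]
push_point [ 0.4991 -0.0187]
rack_hole [0.5283 0.0528]
filled_hole [0.5101 0.1152]
```

View pics/cropg.png

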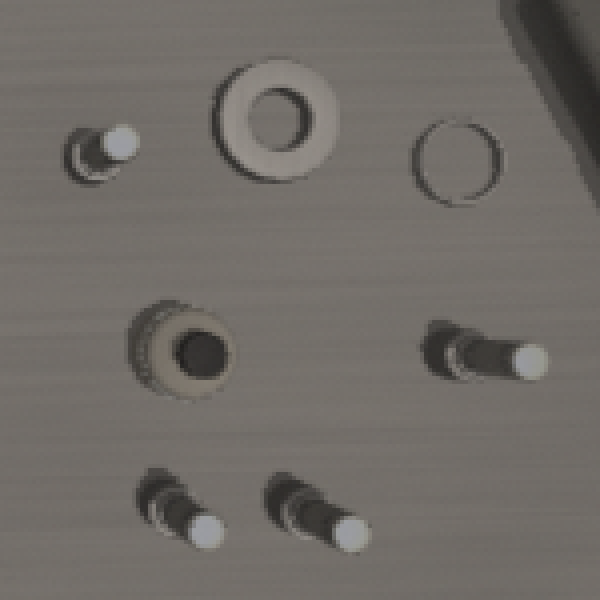

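View pics/door_top.png

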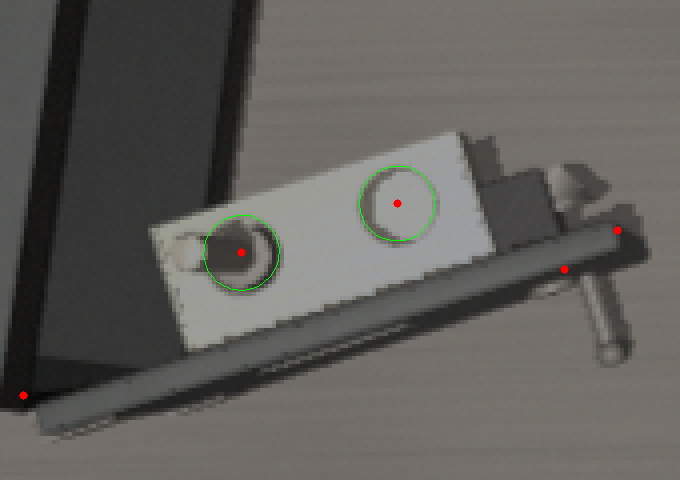

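View pics/door_side.png

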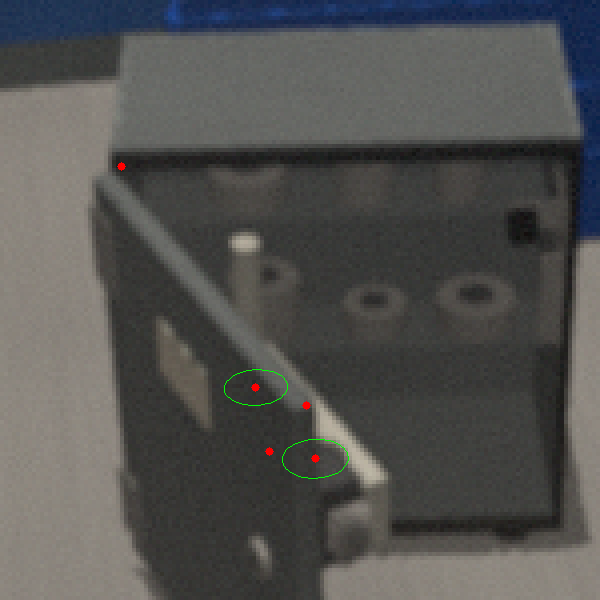

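Confirmed: the plug gauge at px (472,279), the right-most of the four in the crop, is the one meant. It stands clear of its neighbours. In the top view the fitted hole circle sits on the free hole at px (229,241).

```bash
cat >> h.py <<'E'
from scipy.spatial.transform import Rotation as Ro
def need(X):
    s=r.state();q=s['tool_rot'];R=Ro.from_quat([q[1],q[2],q[3],q[0]]).as_matrix()
    yaw=np.degrees(np.arctan2(R[1,1],R[0,1]))
    print('t',round(float(s['clock']),2),'tcp',np.round(s['tool_pos'],4),'yaw_y',round(yaw,1),'tilt',np.round(R[:2,2],3),'F',np.round(s['force'],1),'w',round(float(s['gripper_width']),4))
    d=R.T@(np.array(X)-s['tool_pos'])*100; print('need cm',np.round(d,2)); return d
def ray(p,u,v,z):
    d=np.array(p['R']).T@np.array([(u-p['cx'])/p['fx'],(v-p['cy'])/p['fy'],1]);o=-np.array(p['R']).T@np.array(p['t'])
    return o+d*(z-o[2])/d[2]
E
python3 -m crank '[[1,3.6,-1.8,0,0.086],[1,3.6,-1.8,0,0.086],[1,3.6,-1.8,0,0],[1,3.6,-1.8,0,0],[1,3.6,-1.8,0,0]]'
python3 - <<'E'
from h import *
p=viewer.read_camera('top')
print(ray(p,482.4,280.1,.115))
need([.456,-.361,.217])
E
```

```text
clock: 3.22
tool_pos: [0.4196, -0.4481, 0.217]
tool_rot: [0.004, 0.992, 0.124, -0.005]
force: [-0.3, -0.5, 0.3]
gripper_width: 0.0933
[ 0.45337613 -0.36242448  0.115     ]
t 3.27 tcp [ 0.4305 -0.4381  0.2168] yaw_y -74.8 tilt [ 0.    -0.001] F [5.5 6.3 0.7] w 0.0928
need cm [ 4.48 -6.77 -0.03]
```

```bash
python3 -m crank '[[1,2,-3.2,0,0],[1,1.6,-2.4,0,0],[1,0.5,-1.0,0,0],[1,0,0,0,0],[1,0,0,0,0]]'
python3 - <<'E'
from h import *
p=shot('wrist','w1.png')
need([.455,-.3615,.217])
E
```

```text
clock: 3.68
tool_pos: [0.4539, -0.3665, 0.2166]
tool_rot: [0.001, 0.99, 0.139, 0.001]
force: [0.0, -0.1, 0.3]
gripper_width: 0.093
t 3.73 tcp [ 0.4536 -0.3669  0.2166] yaw_y -74.1 tilt [ 0.003 -0.001] F [-0.1 -0.6  0.9] w 0.0928
need cm [ 0.28 -0.48 -0.04]
```

View pics/w1.png

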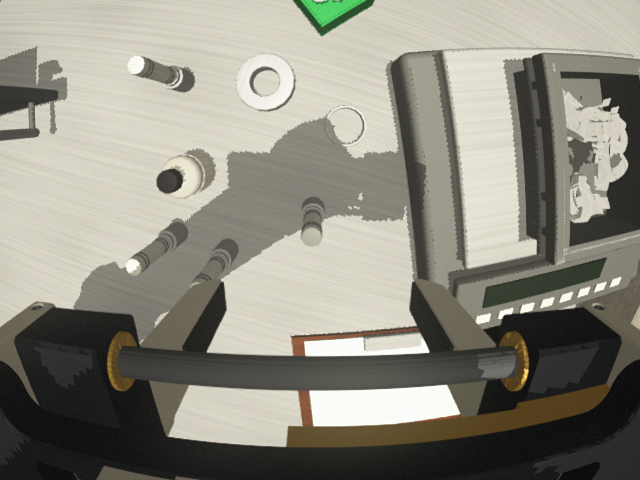

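```bash
python3 -m crank '[[1,0.3,-0.5,0,0],[1,0,0,4,0],[1,0,0,4,0],[1,0,0,3.5,0],[1,0,0,1.8,0]]'
python3 -m crank '[[1,0,0,0.8,0],[1,0,0,0.2,0],[-1,0,0,0,0],[-1,0,0,0,0],[-1,0,0,0,0]]'
python3 - <<'E'
from h import *
need([.455,-.3615,.07])
E
```

```text
clock: 4.15
tool_pos: [0.4564, -0.3769, 0.0871]
tool_rot: [0.011, 0.991, 0.13, 0.007]
force: [-0.6, 0.6, -0.6]
gripper_width: 0.093
clock: 4.57
tool_pos: [0.4518, -0.3824, 0.0739]
tool_rot: [0.011, 0.992, 0.125, 0.004]
force: [0.6, -0.0, -0.6]
gripper_width: 0.0778
t 4.57 tcp [ 0.4518 -0.3824  0.0739] yaw_y -75.6 tilt [ 0.011 -0.021] F [ 0.6 -0.  -0.6] w 0.0778
need cm [ 0.83 -1.95  0.35]
```

```bash
python3 -m crank '[[0.7,0.4,-1.0,0.1,0],[0.7,0.4,-0.9,0.1,0],[0.7,0,0,0,0],[0.7,0,0,0,0],[0.7,0,0,0,0]]'
python3 - <<'E'
from h import *
need([.455,-.3615,.07])
E
```

```text
clock: 4.98
tool_pos: [0.4583, -0.3604, 0.0761]
tool_rot: [0.014, 0.992, 0.126, 0.008]
force: [-0.4, 0.1, 0.4]
gripper_width: 0.0791
t 4.98 tcp [ 0.4583 -0.3604  0.0761] yaw_y -75.5 tilt [ 0.019 -0.025] F [-0.4  0.1  0.4] w 0.0791
need cm [-0.35  0.01  0.6 ]
```

```bash
python3 -m crank '[[0.7,-0.3,0,0.4,0],[0.7,0,0,0.2,0],[0.7,0,0,0,0],[0.7,0,0,0,0],[0.7,0,0,0,0]]'
python3 - <<'E'
from h import *
need([.455,-.3615,.07])
E
```

```text
clock: 5.4
tool_pos: [0.4552, -0.3619, 0.0696]
tool_rot: [0.014, 0.992, 0.126, 0.008]
force: [-0.3, 0.8, 0.2]
gripper_width: 0.0791
t 5.4 tcp [ 0.4552 -0.3619  0.0696] yaw_y -75.5 tilt [ 0.019 -0.026] F [-0.3  0.8  0.2] w 0.0791
need cm [-0.01 -0.04 -0.04]
```

```bash
python3 -m crank '[[-1,0,0,0,0],[-1,0,0,0,0],[-1,0,0,0,0],[-1,0,0,0,0],[-1,0,0,0,0]]'
python3 -m crank '[[-1,0,0,0,0],[-1,0,0,0,0],[-1,0,0,0,0],[-1,0,0,0,0],[-1,0,0,0,0]]'
python3 - <<'E'
from h import *
need([.455,-.3615,.07])
shot('wrist','w2.png')
E
```

```text
clock: 5.82
tool_pos: [0.4549, -0.3625, 0.0694]
tool_rot: [0.014, 0.992, 0.125, 0.008]
force: [0.8, 0.1, 0.1]
gripper_width: 0.0503
clock: 6.23
tool_pos: [0.455, -0.3624, 0.0695]
tool_rot: [0.014, 0.992, 0.125, 0.008]
force: [0.2, -0.8, 0.3]
gripper_width: 0.0169
t 6.23 tcp [ 0.455  -0.3624  0.0695] yaw_y -75.6 tilt [ 0.019 -0.026] F [ 0.2 -0.8  0.3] w 0.0169
need cm [ 0.02 -0.09 -0.05]
```

View pics/w2.png

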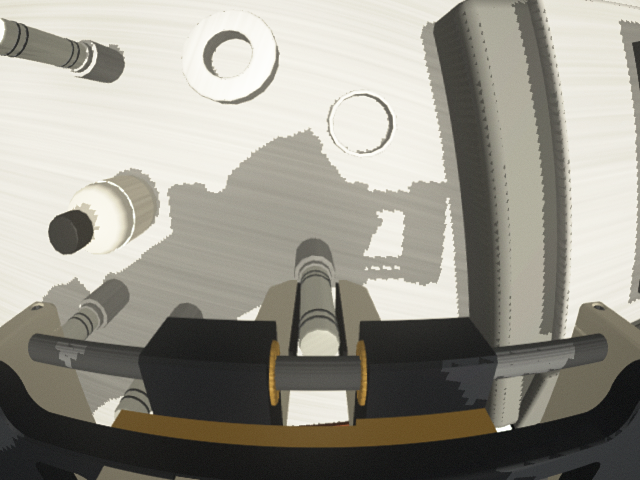

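The wrist view shows the gauge between the pads at (318,300), upright, with a grip width of 16.9 mm. Lifting.

```bash
python3 -m crank '[[-1,0,0,-0.5,0],[-1,0,0,-2,0],[-1,0,0,-3,0],[-1,0,0,-3,0],[-1,0,0,-3,0]]'
python3 -m crank '[[-1,0,0,-4,0],[-1,0,0,-4,0],[-1,0,0,-4,0],[-1,0,0,-3,0],[-1,0,0,0,0]]'
python3 - <<'E'
from h import *
need([.51,-.10,.33])
E
```

```text
clock: 6.7
tool_pos: [0.4475, -0.355, 0.1803]
tool_rot: [0.006, 0.992, 0.126, -0.001]
force: [0.2, -0.9, -2.5]
gripper_width: 0.0156
clock: 7.12
tool_pos: [0.4467, -0.3533, 0.3437]
tool_rot: [0.009, 0.992, 0.125, 0.002]
force: [0.2, -0.3, -0.7]
gripper_width: 0.0153
t 7.12 tcp [ 0.4467 -0.3533  0.3437] yaw_y -75.6 tilt [ 0.006 -0.018] F [ 0.2 -0.3 -0.7] w 0.0153
need cm [ 12.43 -22.98   0.97]
```

```bash
python3 -m crank '[[-1,1,-2,0,0],[-1,1.6,-3.4,0,0],[-1,1.6,-3.4,0,0],[-1,1.6,-3.4,0,0],[-1,1.6,-3.4,0,0]]'
python3 -m crank '[[-1,1.6,-3.4,0,0],[-1,1.6,-3.4,0,0],[-1,1.6,-3.4,0,0],[-1,1,-2,0,0],[-1,0,0,0,0]]'
python3 - <<'E'
from h import *
need([.5285,.0528,.33])
E
```

```text
clock: 7.53
tool_pos: [0.4757, -0.1914, 0.3391]
tool_rot: [0.014, 0.994, 0.113, 0.0]
force: [1.5, -0.2, -1.5]
gripper_width: 0.0158
clock: 7.95
tool_pos: [0.502, -0.0421, 0.33]
tool_rot: [0.01, 0.993, 0.12, -0.004]
force: [0.3, 1.1, -1.3]
gripper_width: 0.0158
t 7.95 tcp [ 0.502  -0.0421  0.33  ] yaw_y -76.2 tilt [-0.005 -0.021] F [ 0.3  1.1 -1.3] w 0.0158
need cm [ 4.83 -8.59 -0.21]
```

```bash
python3 -m crank '[[-1,1.6,-2.6,0,-0.044],[-1,1.6,-2.8,0,0],[-1,1.2,-2.2,0,0],[-1,0.3,-0.6,0,0],[-1,0,0,0,0]]'
python3 - <<'E'
from h import *
need([.5285,.0528,.33])
p=shot('top','t3.png');b=cv2.resize(np.asarray(p['pixels'])[150:320,130:330],None,fx=4,fy=4,interpolation=3);cv2.imwrite('pics/t3c.png',b[:600])
shot('side','s3.png');shot('wrist','w3.png')
E
```

```text
clock: 8.37
tool_pos: [0.5226, 0.0494, 0.3225]
tool_rot: [0.012, 0.99, 0.142, -0.009]
force: [-0.2, -0.0, -2.7]
gripper_width: 0.0156
t 8.37 tcp [0.5226 0.0494 0.3225] yaw_y -73.7 tilt [-0.015 -0.026] F [-0.2 -0.  -2.7] w 0.0156
need cm [ 0.64 -0.15 -0.77]
```

View pics/w3.png

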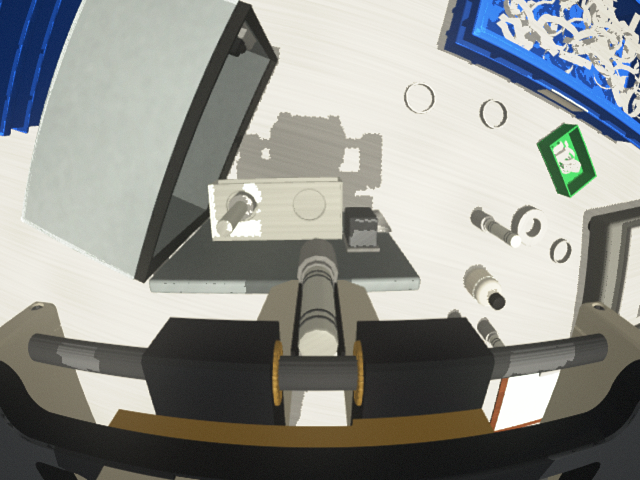

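View pics/s3.png

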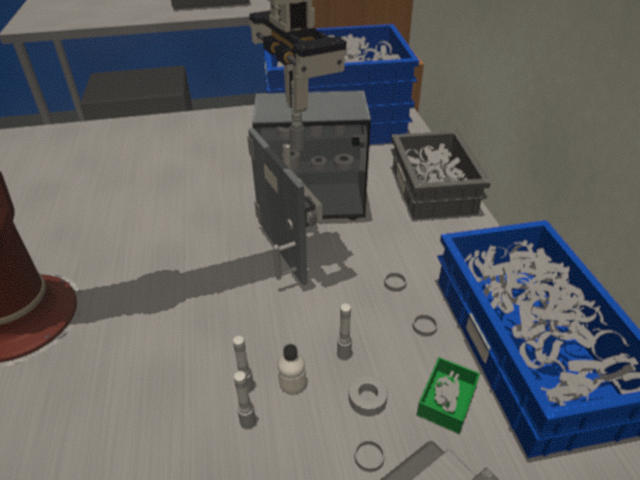

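View pics/t3c.png

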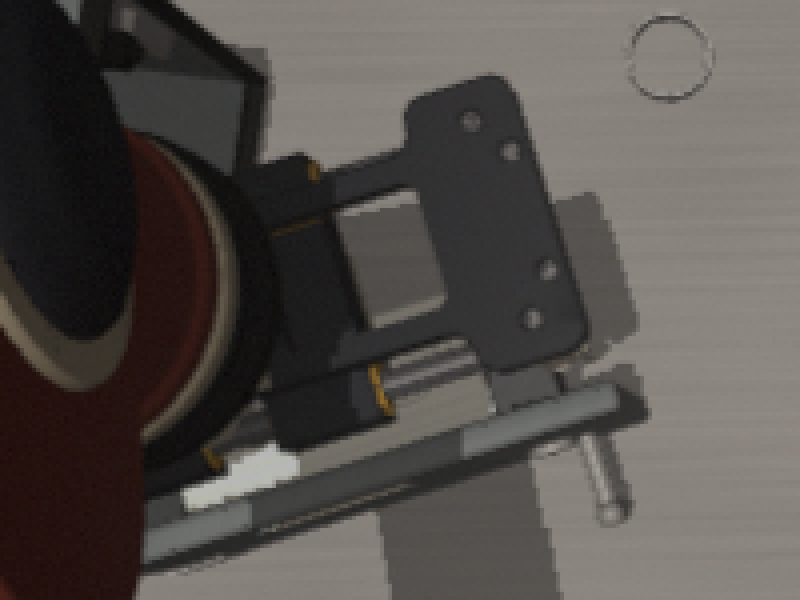

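```bash
cat >> h.py <<'E'
def foot():
    s=r.state();q=s['tool_rot'];R=Ro.from_quat([q[1],q[2],q[3],q[0]]).as_matrix()
    z0=np.array([.019,-.026,-1]);z0/=np.linalg.norm(z0)  # tool z at grasp, gauge axis was vertical
    # gauge axis in the tool frame from grasp
    Rg=Ro.from_quat([.992,.125,.008,.014]).as_matrix(); a=R@(Rg.T@np.array([0,0,-1.]))
    g=s['tool_pos']-.019*R[:,2]; f=g+.0885*a
    H=np.array([.5285,.0528]); e=np.array([*(H-f[:2]),.109-f[2]])
    print('foot',np.round(f,4),'axis',np.round(a[:2],3),'to hole cm tool axes',np.round(R.T@e*100,2))
    return f,a
def wproj(p,X):
    c=np.array(p['R'])@np.array(X)+np.array(p['t']);rr=np.hypot(c[0],c[1]);t=np.arctan2(rr,c[2])
    return p['fx']*t*c[0]/rr+p['cx'],p['fy']*t*c[1]/rr+p['cy']
E
python3 -m crank '[[-1,0.5,0,0,0],[-1,0.4,0,0,0],[-1,0,0,2,0],[-1,0,0,2,0],[-1,0,0,0,0]]'
python3 - <<'E'
from h import *
need([.5285,.0528,.229]);f,a=foot()
p=shot('wrist','w4.png')
print(wproj(p,[.5285,.0528,.141]),wproj(p,f),wproj(p,f-.115*a))
E
```

```text
clock: 8.93
tool_pos: [0.5336, 0.0387, 0.2838]
tool_rot: [0.015, 0.991, 0.132, -0.006]
force: [-0.5, -0.3, -1.6]
gripper_width: 0.0158
t 8.93 tcp [0.5336 0.0387 0.2838] yaw_y -74.8 tilt [-0.009 -0.032] F [-0.5 -0.3 -1.6] w 0.0158
need cm [-0.03 -1.65  5.43]
foot [0.5312 0.0388 0.2143] axis [-0.029 -0.006] to hole cm tool axes [ 0.28 -1.72 10.48]
(np.float64(294.26867513016236), np.float64(225.43984344933324)) (np.float64(312.1735127922762), np.float64(255.5040893480332)) (np.float64(317.12456347904407), np.float64(349.034540383032))
```

View pics/w4.png

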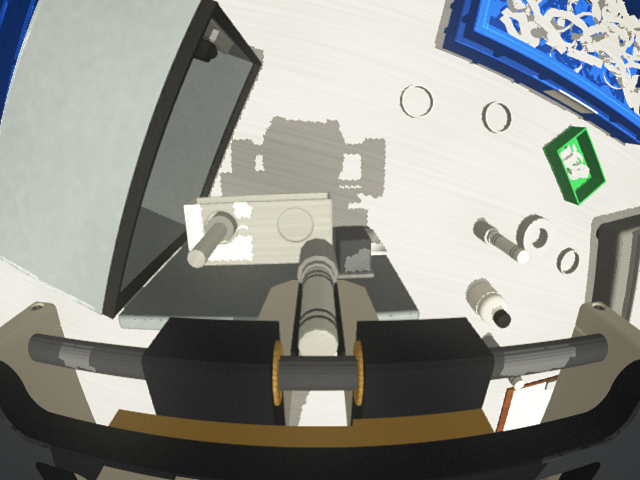

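```bash
python3 -m crank '[[-1,0.1,-0.9,0,-0.018],[-1,0.1,-0.8,0,0],[-1,0,0,0,0],[-1,0,0,0,0],[-1,0,0,0,0]]'
python3 - <<'E'
from h import *
need([.5285,.0528,.229]);f,a=foot()
E
python3 -m crank '[[-1,0,0,0.8,0],[-1,0,0,0.8,0],[-1,0,0,0.8,0],[-1,0,0,0.8,0],[-1,0,0,0,0]]'
python3 - <<'E'
from h import *
need([.5285,.0528,.229]);f,a=foot()
E
```

```text
clock: 9.4
tool_pos: [0.5343, 0.0573, 0.2894]
tool_rot: [0.015, 0.99, 0.141, -0.001]
force: [0.7, -0.9, -1.6]
gripper_width: 0.0156
t 9.4 tcp [0.5343 0.0573 0.2894] yaw_y -73.8 tilt [ 0.002 -0.03 ] F [ 0.7 -0.9 -1.6] w 0.0156
need cm [-0.64  0.1   6.05]
foot [0.5326 0.0575 0.2199] axis [-0.018 -0.005] to hole cm tool axes [-0.45  0.   11.1 ]
clock: 9.82
tool_pos: [0.5346, 0.056, 0.2551]
tool_rot: [0.015, 0.99, 0.141, -0.0]
force: [-0.4, -0.1, -1.0]
gripper_width: 0.0158
t 9.82 tcp [0.5346 0.056  0.2551] yaw_y -73.8 tilt [ 0.003 -0.031] F [-0.4 -0.1 -1. ] w 0.0158
need cm [-0.66  0.06  2.61]
foot [0.533  0.0561 0.1856] axis [-0.017 -0.005] to hole cm tool axes [-0.49 -0.04  7.66]
```

```bash
python3 -m crank '[[-1,-0.3,0,0.6,0],[-1,-0.2,0,0.6,0],[-1,0,0,0.5,0],[-1,0,0,0,0],[-1,0,0,0,0]]'
python3 - <<'E'
from h import *
need([.5285,.0528,.229]);f,a=foot()
p=shot('wrist','w5.png')
im=np.asarray(p['pixels'])[150:375,220:420];b=cv2.resize(im,None,fx=3,fy=3,interpolation=3)
b=b[:600]
def poly(c,rad,col):
    pts=np.array([wproj(p,np.array(c)+rad*np.array([np.cos(t),np.sin(t),0])) for t in np.linspace(0,6.28,60)])
    cv2.polylines(b,[((pts-[220,150]+.5)*3).astype(int)],True,col,1)
poly([.5285,.0528,.141],.015,(0,255,0));poly(f,.012,(0,0,255));poly(f-.038*a,.012,(0,0,255));poly(f-.115*a,.008,(255,0,0))
cv2.imwrite('pics/w5c.png',b)
E
```

```text
clock: 10.23
tool_pos: [0.5285, 0.0532, 0.2348]
tool_rot: [0.015, 0.99, 0.141, -0.002]
force: [-0.1, 0.2, -1.9]
gripper_width: 0.0155
t 10.23 tcp [0.5285 0.0532 0.2348] yaw_y -73.8 tilt [ 0.    -0.031] F [-0.1  0.2 -1.9] w 0.0155
need cm [-0.01  0.02  0.58]
foot [0.5268 0.0532 0.1653] axis [-0.02  -0.006] to hole cm tool axes [ 0.2  -0.08  5.63]
```

View pics/w5c.png

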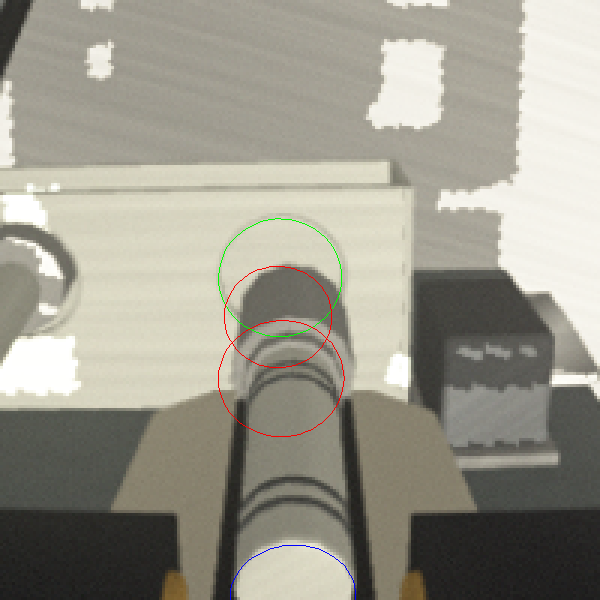

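```bash
python3 -m crank '[[-1,0.25,-0.35,0.2,0],[-1,0,0,0.4,0],[-1,0,0,0.3,0],[-1,0,0,0,0],[-1,0,0,0,0]]'
cat >> h.py <<'E'
def foot2():
    s=r.state();q=s['tool_rot'];R=Ro.from_quat([q[1],q[2],q[3],q[0]]).as_matrix()
    Rg=Ro.from_quat([.992,.125,.008,.014]).as_matrix(); at=Rg.T@np.array([0,0,-1.]);at[1]=0;at/=np.linalg.norm(at); a=R@at
    f=s['tool_pos']-.019*R[:,2]+.0885*a
    e=np.array([.529,.053,.109])-f
    print('foot',np.round(f,4),'axis',np.round(a[:2],3),'to hole cm tool axes',np.round(R.T@e*100,2))
    return f,a
def wcheck(fn,F=foot2):
    f,a=F()
    p=shot('wrist',fn)
    im=np.asarray(p['pixels'])[150:350,220:420];b=cv2.resize(im,None,fx=3,fy=3,interpolation=3)
    def poly(c,rad,col):
        pts=np.array([wproj(p,np.array(c)+rad*np.array([np.cos(t),np.sin(t),0])) for t in np.linspace(0,6.28,60)])
        cv2.polylines(b,[((pts-[220,150]+.5)*3).astype(int)],True,col,1)
    poly([.529,.053,.141],.015,(0,255,0));poly(f,.012,(0,0,255));poly(f-.038*a,.012,(0,0,255));poly(f-.115*a,.008,(255,0,0))
    cv2.imwrite('pics/c'+fn,b)
E
python3 - <<'E'
from h import *
need([.5285,.0528,.178]);wcheck('w6.png')
E
```

```text
clock: 10.7
tool_pos: [0.5311, 0.058, 0.2257]
tool_rot: [0.015, 0.99, 0.141, -0.001]
force: [-0.0, 0.2, -2.1]
gripper_width: 0.0153
t 10.7 tcp [0.5311 0.058  0.2257] yaw_y -73.8 tilt [ 0.003 -0.031] F [-0.   0.2 -2.1] w 0.0153
need cm [-0.37  0.28  4.79]
foot [0.5303 0.0556 0.1563] axis [-0.009 -0.034] to hole cm tool axes [-0.17  0.07  4.73]
```

View pics/cw6.png

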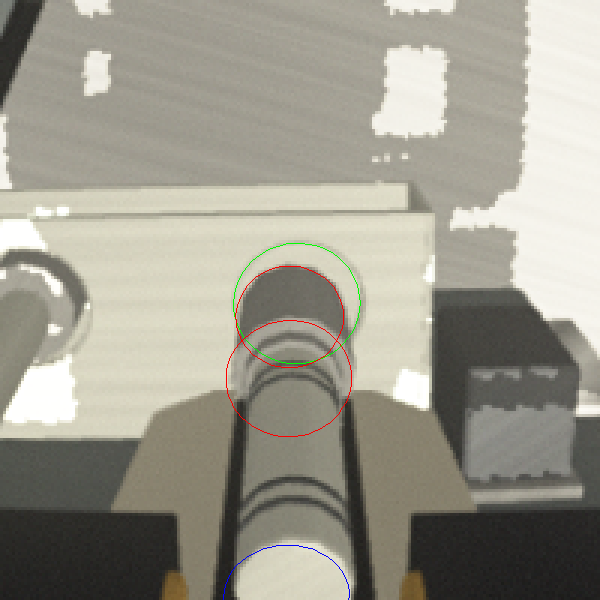

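```bash
python3 -m crank '[[-1,-0.12,0,0.4,0],[-1,0,0,0.4,0],[-1,0,0,0.4,0],[-1,0,0,0.3,0],[-1,0,0,0,0]]'
python3 - <<'E'
from h import *
need([.5285,.0528,.178]);wcheck('w7.png')
E
```

```text
clock: 11.17
tool_pos: [0.5299, 0.057, 0.2094]
tool_rot: [0.015, 0.99, 0.141, -0.0]
force: [0.5, -0.3, -2.2]
gripper_width: 0.0153
t 11.17 tcp [0.5299 0.057  0.2094] yaw_y -73.8 tilt [ 0.003 -0.031] F [ 0.5 -0.3 -2.2] w 0.0153
need cm [-0.24  0.27  3.15]
foot [0.5291 0.0545 0.14  ] axis [-0.008 -0.034] to hole cm tool axes [-0.04  0.05  3.1 ]
```

View pics/cw7.png

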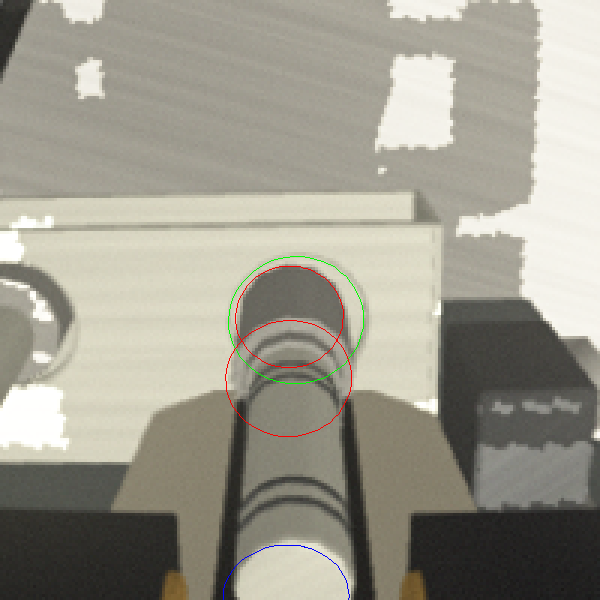

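```bash
python3 -m crank '[[-1,0,0.05,0.3,0],[-1,0,0,0.3,0],[-1,0,0,0.3,0],[-1,0,0,0.3,0],[-1,0,0,0,0]]'
python3 - <<'E'
from h import *
need([.5285,.0528,.178]);wcheck('w8.png')
E
```

```text
clock: 11.63
tool_pos: [0.5306, 0.056, 0.1967]
tool_rot: [0.015, 0.99, 0.141, 0.0]
force: [0.3, -0.7, -2.0]
gripper_width: 0.0156
t 11.63 tcp [0.5306 0.056  0.1967] yaw_y -73.8 tilt [ 0.004 -0.03 ] F [ 0.3 -0.7 -2. ] w 0.0156
need cm [-0.28  0.19  1.87]
foot [0.5298 0.0536 0.1272] axis [-0.007 -0.034] to hole cm tool axes [-0.09 -0.02  1.82]
```

View pics/cw8.png

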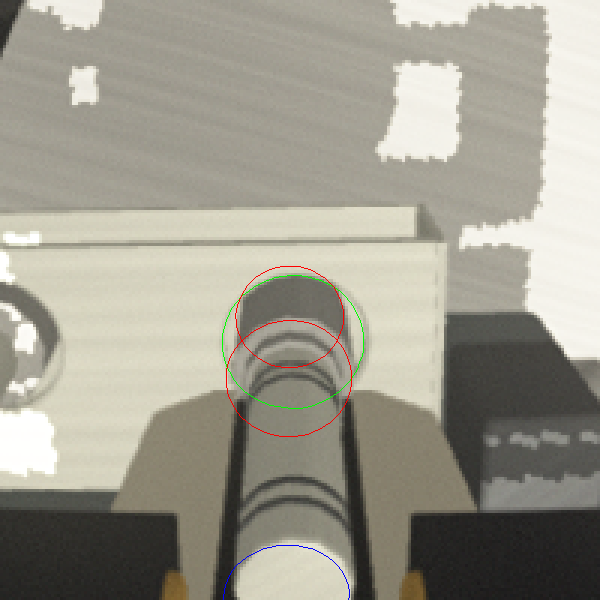

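The foot has entered the hole: the hole's rim hides the plug's far edge at crop px (292,275), and there is no extra force. Going down to the floor.

```bash
python3 -m crank '[[-1,-0.07,0,0.3,0],[-1,0,0,0.3,0],[-1,0,0,0.3,0],[-1,0,0,0.3,0],[-1,0,0,0,0]]'
python3 - <<'E'
from h import *
need([.5285,.0528,.178]);foot2()
E
python3 -m crank '[[-1,0,0,0.2,0],[-1,0,0,0.15,0],[-1,0,0,0.1,0],[-1,0,0,0,0],[-1,0,0,0,0]]'
python3 - <<'E'
from h import *
need([.5285,.0528,.178]);wcheck('w9.png')
E
```

```text
clock: 12.1
tool_pos: [0.5303, 0.0555, 0.184]
tool_rot: [0.015, 0.99, 0.141, 0.001]
force: [-0.4, -1.3, -1.5]
gripper_width: 0.0156
t 12.1 tcp [0.5303 0.0555 0.184 ] yaw_y -73.8 tilt [ 0.006 -0.03 ] F [-0.4 -1.3 -1.5] w 0.0156
need cm [-0.25  0.19  0.61]
foot [0.5297 0.0531 0.1146] axis [-0.006 -0.034] to hole cm tool axes [-0.07 -0.03  0.55]
clock: 12.52
tool_pos: [0.5308, 0.0555, 0.1798]
tool_rot: [0.015, 0.99, 0.141, 0.001]
force: [-1.0, -0.3, -1.4]
gripper_width: 0.0156
t 12.52 tcp [0.5308 0.0555 0.1798] yaw_y -73.8 tilt [ 0.007 -0.03 ] F [-1.  -0.3 -1.4] w 0.0156
need cm [-0.3   0.19  0.19]
foot [0.5302 0.0531 0.1104] axis [-0.005 -0.033] to hole cm tool axes [-0.12 -0.03  0.14]
```

View pics/cw9.png

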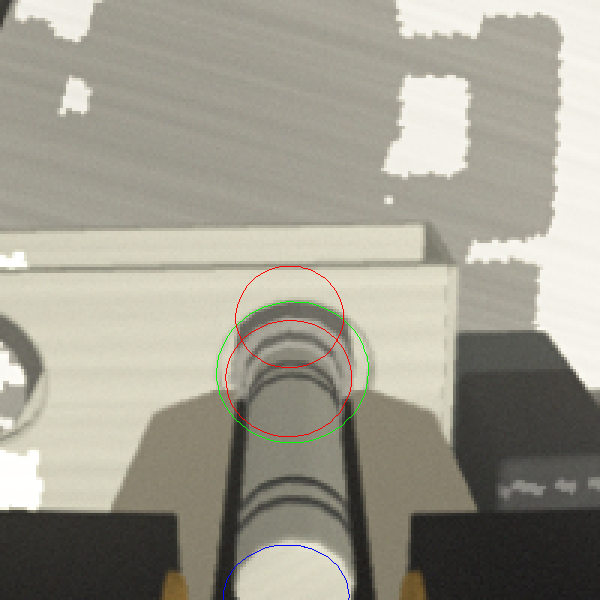

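```bash
python3 -m crank '[[-1,0,0,0.15,0],[-1,0,0,0.1,0],[-1,0,0,0,0],[-1,0,0,0,0],[-1,0,0,0,0]]'
python3 - <<'E'
from h import *
need([.5285,.0528,.178]);foot2()
E
```

```text
clock: 12.98
tool_pos: [0.5314, 0.0557, 0.1799]
tool_rot: [0.015, 0.99, 0.141, 0.003]
force: [0.2, 0.9, -1.7]
gripper_width: 0.0155
t 12.98 tcp [0.5314 0.0557 0.1799] yaw_y -73.8 tilt [ 0.009 -0.03 ] F [ 0.2  0.9 -1.7] w 0.0155
need cm [-0.36  0.19  0.19]
foot [0.531  0.0534 0.1104] axis [-0.003 -0.033] to hole cm tool axes [-0.2  -0.03  0.14]
```

```bash
python3 -m crank '[[-1,-0.1,0,0.3,0],[-1,0,0,0.3,0],[-1,0,0,0.2,0],[-1,0,0,0,0],[-1,0,0,0,0]]'
python3 - <<'E'
from h import *
need([.5285,.0528,.178]);wcheck('w10.png')
p=shot('side','s10.png')
cv2.imwrite('pics/cs10.png',cv2.resize(np.asarray(p['pixels'])[60:210,225:375],None,fx=4,fy=4,interpolation=3))
E
```

```text
clock: 13.4
tool_pos: [0.5339, 0.0577, 0.1801]
tool_rot: [0.014, 0.99, 0.141, 0.008]
force: [0.2, -0.5, -1.4]
gripper_width: 0.0159
t 13.4 tcp [0.5339 0.0577 0.1801] yaw_y -73.8 tilt [ 0.02  -0.026] F [ 0.2 -0.5 -1.4] w 0.0159
need cm [-0.66  0.31  0.21]
foot [0.5343 0.0555 0.1106] axis [ 0.008 -0.03 ] to hole cm tool axes [-0.58  0.09  0.16]
```

View pics/cs10.png

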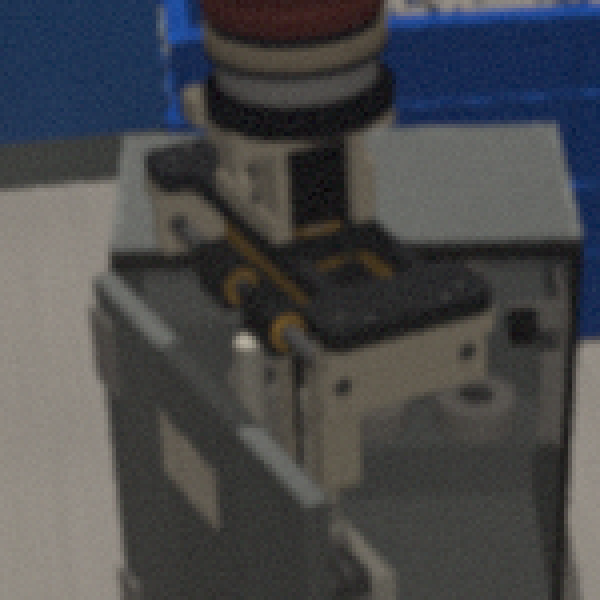

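View pics/cw10.png

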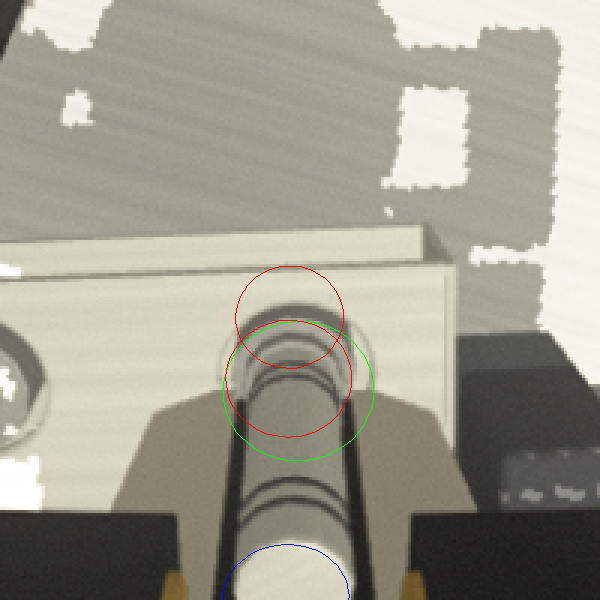

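Run:
```python
from h import *
s=r.state();print({k:np.round(s[k],3) for k in ['joints','tau','force','moment']})
```

```text
{'joints': array([-0.089,  0.479, -0.113,  1.815,  0.11 ,  0.839, -1.55 ]), 'tau': array([-2.9000e-02, -3.8525e+01, -6.4600e-01, -1.4570e+01,  7.0000e-02,
       -1.0500e-01, -2.0000e-03]), 'force': array([-0.119, -0.498, -1.   ]), 'moment': array([0.048, 0.036, 0.02 ])}
```

View pics/s10.png

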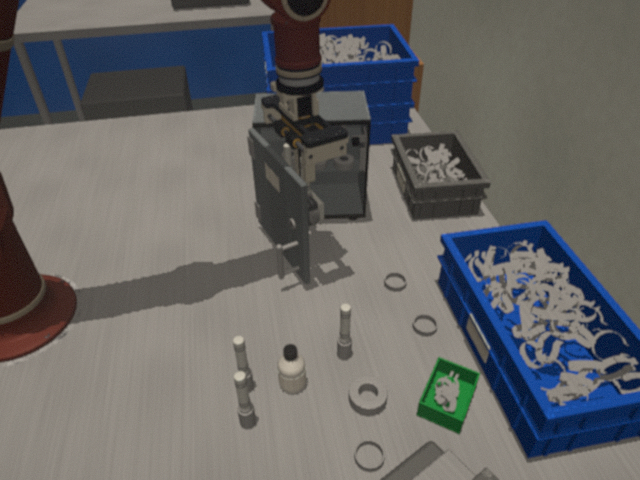

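The gauge stands on the floor of the hole: the tool goes no lower and the force relaxes. Opening part-way so the fingers stay clear of the other gauge.

```bash
python3 -m crank '[[-0.15,0,0,0,0],[-0.15,0,0,0,0],[-0.15,0,0,0,0],[-0.15,0,0,0,0],[-0.15,0,0,0,0]]'
python3 - <<'E'
from h import *
need([.5285,.0528,.178])
p=shot('wrist','w11.png')
E
```

```text
clock: 13.92
tool_pos: [0.5348, 0.0573, 0.1789]
tool_rot: [0.014, 0.99, 0.141, 0.008]
force: [0.3, -0.1, 0.5]
gripper_width: 0.0391
t 13.92 tcp [0.5348 0.0573 0.1789] yaw_y -73.8 tilt [ 0.02  -0.026] F [ 0.3 -0.1  0.5] w 0.0391
need cm [-0.73  0.26  0.09]
```

View pics/w11.png

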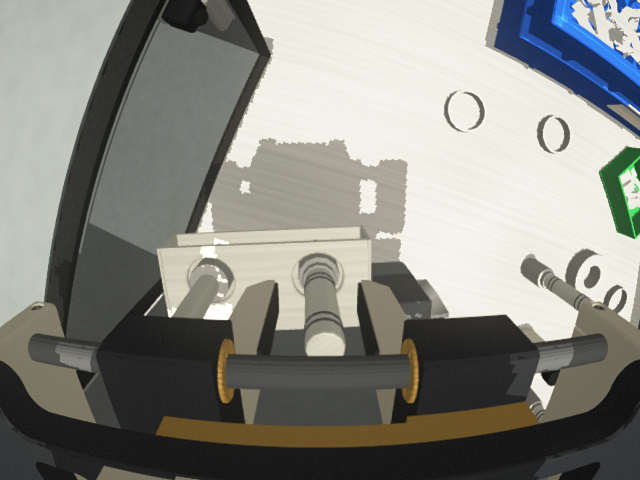

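Released. The gauge stands in the hole at (317,275) with a gap on both sides. Raising straight up.

```bash
python3 -m crank '[[-0.15,0,0,-0.8,0],[-0.15,0,0,-1.2,0],[-0.15,0,0,-1.2,0],[-0.15,0,0,-1.2,0],[-0.15,0,0,0,0]]'
python3 - <<'E'
from h import *
need([.5348,.0573,.30])
E
python3 -m crank '[[-0.15,0,0,-1,0],[-0.15,0,0,-1.5,0],[-0.15,0,0,-2,0],[-0.15,0,0,-2,0],[-0.15,0,0,0,0]]'
python3 - <<'E'
from h import *
need([.5348,.0573,.30])
p=shot('wrist','w12.png')
for n in ['top','side']:
    q=shot(n,n+'12.png')
    for l in ['rack_hole','filled_hole','hinge','free_corner','push_point','latch']: print(n,l,[(np.round(d['at'],3).tolist(),round(d['conf'],2)) for d in spotter.landmark_of(q,l)][:1])
E
```

```text
clock: 14.38
tool_pos: [0.5337, 0.0586, 0.2258]
tool_rot: [0.014, 0.99, 0.141, 0.008]
force: [0.7, 0.1, -0.0]
gripper_width: 0.0396
t 14.38 tcp [0.5337 0.0586 0.2258] yaw_y -73.8 tilt [ 0.019 -0.026] F [ 0.7  0.1 -0. ] w 0.0396
need cm [ 0.15  0.39 -7.41]
clock: 14.8
tool_pos: [0.5314, 0.0603, 0.2928]
tool_rot: [0.014, 0.99, 0.141, 0.007]
force: [-0.5, -0.6, 0.5]
gripper_width: 0.0395
t 14.8 tcp [0.5314 0.0603 0.2928] yaw_y -73.8 tilt [ 0.017 -0.027] F [-0.5 -0.6  0.5] w 0.0395
need cm [ 0.25  0.4  -0.7 ]
top rack_hole [([0.534, 0.057, 0.144], 0.56)]
top filled_hole [([0.51, 0.121, 0.137], 0.62)]
top hinge []
top free_corner [([0.515, -0.042, 0.234], 0.67)]
top push_point [([0.506, -0.02, 0.197], 0.61)]
top latch [([0.533, -0.025, 0.15], 0.9)]
side rack_hole [([0.512, 0.117, 0.142], 0.7)]
side filled_hole [([0.512, 0.116, 0.142], 0.81)]
side hinge [([0.458, 0.168, 0.236], 0.84)]
side free_corner [([0.517, -0.04, 0.233], 0.61)]
side push_point [([0.505, -0.016, 0.204], 0.78)]
side latch [([0.533, -0.022, 0.146], 0.71)]
```

View pics/w12.png

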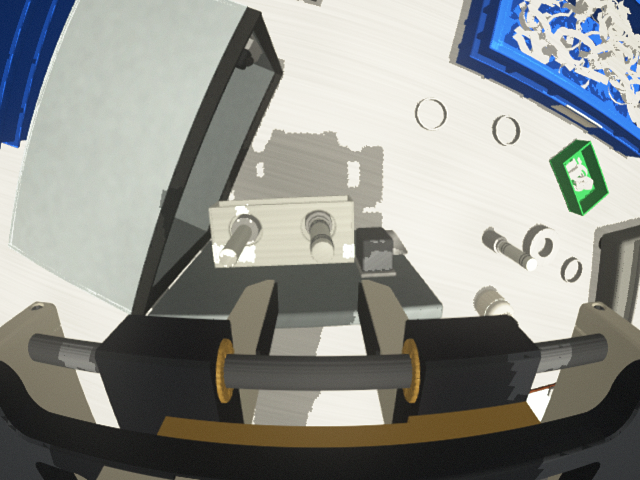

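```bash
python3 -m crank '[[-0.6,-1.5,1.2,-0.2,0],[-1,-2.2,1.8,0,0],[-1,-2.2,1.8,0,0],[-1,-1.6,1.2,0,0],[-1,0,0,0,0]]'
python3 - <<'E'
from h import *
P={}
need([.467,-.03,.29])
p=cv2.imread('pics/top0.png')
q=viewer.read_camera('top')
cv2.imwrite('pics/cab0.png',cv2.resize(p[120:310,40:210],None,fx=4,fy=4,interpolation=3)[:600*2][:,:])
for a in [(63,130),(157,139.5),(133,290),(46,281)]: print(a,np.round(ray(q,*a,.24),4))
b=cv2.resize(p[120:310,40:210],None,fx=3,fy=3,interpolation=3)
for a in [(63,130),(157,139.5),(133,290),(46,281)]: cv2.circle(b,(int((a[0]-40+.5)*3),int((a[1]-120+.5)*3)),3,(0,0,255),-1)
cv2.imwrite('pics/cab0.png',b)
E
```

```text
clock: 15.97
tool_pos: [0.4728, -0.0195, 0.2922]
tool_rot: [0.014, 0.99, 0.143, 0.003]
force: [-0.2, -1.1, -0.2]
gripper_width: 0.0108
t 15.97 tcp [ 0.4728 -0.0195  0.2922] yaw_y -73.5 tilt [ 0.01  -0.027] F [-0.2 -1.1 -0.2] w 0.0108
need cm [-0.86  0.83  0.24]
(63, 130) [0.6849 0.267  0.24  ]
(157, 139.5) [0.6685 0.135  0.24  ]
(133, 290) [0.4574 0.1695 0.24  ]
(46, 281) [0.4728 0.2895 0.24  ]
```

View pics/cab0.png

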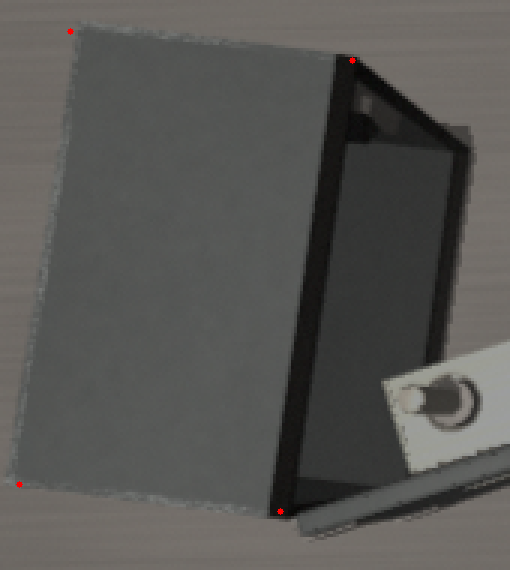

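```bash
python3 -m crank '[[-1,-0.6,0.3,1.0,-0.02],[-1,-0.4,0.2,1.5,0],[-1,0,0,2,0],[-1,0,0,2,0],[-1,0,0,1.5,0]]'
python3 - <<'E'
from h import *
need([.467,-.03,.185])
E
```

```text
clock: 16.43
tool_pos: [0.475, -0.0216, 0.2146]
tool_rot: [0.012, 0.987, 0.157, 0.013]
force: [-0.5, 0.1, 0.4]
gripper_width: 0.0004
t 16.43 tcp [ 0.475  -0.0216  0.2146] yaw_y -71.9 tilt [ 0.03 -0.02] F [-0.5  0.1  0.4] w 0.0004
need cm [-1.08  0.47  2.95]
```

```bash
python3 -m crank '[[-1,-0.3,0.2,0.8,0],[-1,-0.3,0.2,0.8,0],[-1,0,0,0.8,0],[-1,0,0,0.3,0],[-1,0,0,0,0]]'
python3 - <<'E'
from h import *
need([.5055,-.018,.185])
shot('side','s13.png');shot('top','t13.png')
E
```

```text
clock: 16.85
tool_pos: [0.4736, -0.0208, 0.1826]
tool_rot: [0.01, 0.987, 0.162, 0.012]
force: [-0.1, 0.6, 0.5]
gripper_width: 0.0004
t 16.85 tcp [ 0.4736 -0.0208  0.1826] yaw_y -71.4 tilt [ 0.027 -0.015] F [-0.1  0.6  0.5] w 0.0004
need cm [ 3.11  0.76 -0.16]
```

View pics/s13.png

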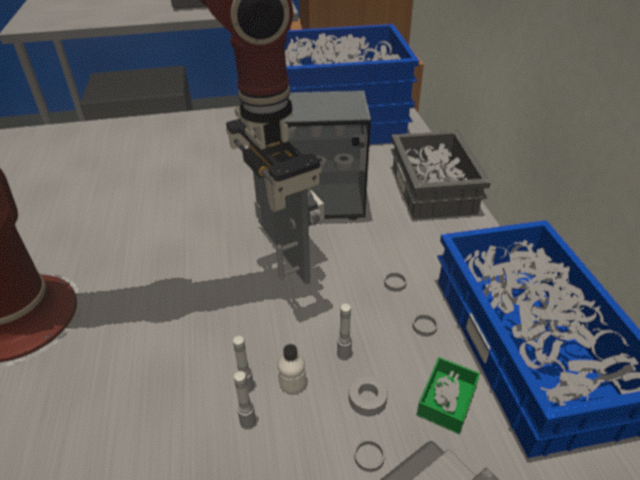

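View pics/t13.png

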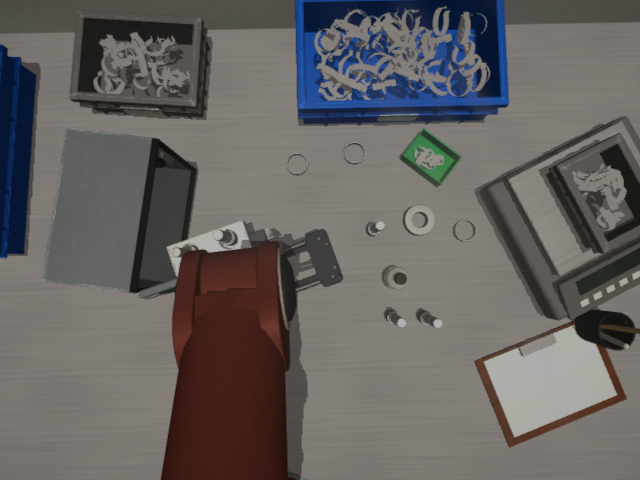

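```bash
python3 -m crank '[[-1,0.8,0.3,0,0],[-1,0.8,0.3,0,0],[-1,0.3,0,0,0],[-1,0.3,0,0,0],[-1,0.3,0,0,0]]'
python3 - <<'E'
from h import *
need([.5055,-.018,.185])
E
python3 -m crank '[[-1,0.4,0,0,0],[-1,0.4,0,0,0],[-1,0.5,0,0,0],[-1,0.5,0,0,0],[-1,0.5,0,0,0]]'
python3 - <<'E'
from h import *
need([.5055,-.018,.185])
q=viewer.read_camera('top')
for l in ['latch','free_corner','rack_hole']: print(l,[(np.round(d['at'],3).tolist(),round(d['conf'],2)) for d in spotter.landmark_of(q,l)][:1])
E
```

```text
clock: 17.37
tool_pos: [0.5017, -0.019, 0.1855]
tool_rot: [0.01, 0.987, 0.162, 0.012]
force: [-2.5, -0.9, 0.9]
gripper_width: 0.0004
t 17.37 tcp [ 0.5017 -0.019   0.1855] yaw_y -71.4 tilt [ 0.028 -0.017] F [-2.5 -0.9  0.9] w 0.0004
need cm [0.39 0.03 0.06]
clock: 17.78
tool_pos: [0.5228, -0.0116, 0.1856]
tool_rot: [0.01, 0.987, 0.161, 0.009]
force: [-2.4, 0.9, 1.6]
gripper_width: 0.0007
t 17.78 tcp [ 0.5228 -0.0116  0.1856] yaw_y -71.4 tilt [ 0.022 -0.018] F [-2.4  0.9  1.6] w 0.0007
need cm [-1.85  0.05  0.03]
latch [([0.687, -0.308, -0.008], 0.21)]
free_corner []
rack_hole []
```

```bash
cat >> h.py <<'E'
def door(c=.023,phi=-.13):
    s=r.state();q=s['tool_rot'];R=Ro.from_quat([q[1],q[2],q[3],q[0]]).as_matrix()
    v=s['tool_pos'][:2]-np.array([.4594,.1677]);rr=np.hypot(*v)
    th=np.arctan2(v[1],v[0])+np.arcsin(c/rr)
    yaw=np.arctan2(R[1,1],R[0,1]);n=np.array([-np.sin(th),np.cos(th)])
    F=s['force']
    print('t %.2f z %.4f s %.4f doorang %.3f  turn needed(row) %.3f  tilt %s  Fn %.1f F %s'%(s['clock'],s['tool_pos'][2],np.sqrt(rr*rr-c*c),th-phi if 0 else phi-th,-(th-yaw),np.round(R[:2,2],3),F[:2]@n,np.round(F,1)))
E
python3 -m crank '[[-1,0.6,0,0,-0.05],[-1,0.7,0,0,-0.06],[-1,0.8,0,0,-0.06],[-1,0.8,0,0,-0.06],[-1,0.8,0,0,-0.06]]'
python3 -c "from h import *;door()"
python3 -m crank '[[-1,0.8,0,0,-0.06],[-1,0.8,0,0,-0.06],[-1,0.8,0,0,-0.06],[-1,0.8,0,0,-0.06],[-1,0.8,0,0,-0.06]]'
python3 -c "from h import *;door()"
```

```text
clock: 18.4
tool_pos: [0.5535, 0.0007, 0.1861]
tool_rot: [0.014, 0.952, 0.307, 0.005]
force: [-2.3, -1.5, 0.2]
gripper_width: 0.0007
t 18.40 z 0.1861 s 0.1904 doorang 0.807  turn needed(row) -0.010  tilt [ 0.017 -0.023]  Fn -2.7 F [-2.3 -1.5  0.2]
clock: 18.82
tool_pos: [0.5842, 0.0203, 0.1863]
tool_rot: [0.019, 0.894, 0.448, 0.0]
force: [-0.4, -2.2, 0.1]
gripper_width: 0.0006
t 18.82 z 0.1863 s 0.1917 doorang 0.619  turn needed(row) 0.108  tilt [ 0.017 -0.033]  Fn -1.9 F [-0.4 -2.2  0.1]
```

```bash
python3 -m crank '[[-1,0.8,-0.1,0,-0.01],[-1,0.8,-0.1,0,-0.01],[-1,0.8,-0.1,0,-0.02],[-1,0.8,-0.1,0,-0.02],[-1,0.8,-0.1,0,-0.02]]'
python3 -c "from h import *;door()"
```

```text
clock: 19.23
tool_pos: [0.6069, 0.0514, 0.1859]
tool_rot: [0.023, 0.876, 0.482, -0.0]
force: [1.4, -3.4, 1.1]
gripper_width: 0.0002
t 19.23 z 0.1859 s 0.1864 doorang 0.415  turn needed(row) -0.019  tilt [ 0.022 -0.04 ]  Fn -2.2 F [ 1.4 -3.4  1.1]
```

Run:
```python
from h import *
q=shot('side','s14.png')
```

```text
(no output)
```

View pics/s14.png

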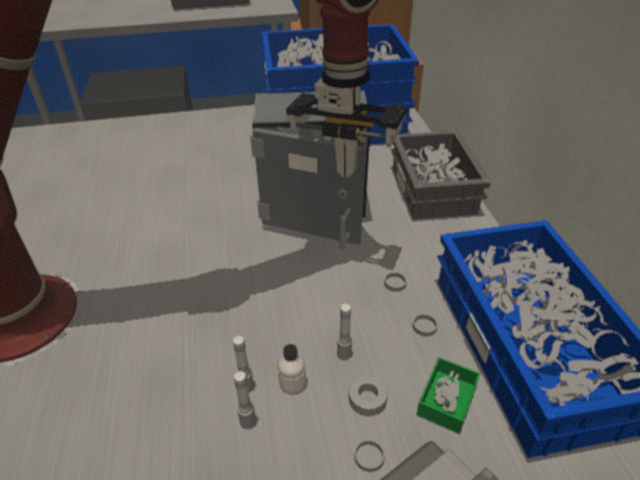

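The side view shows the door about two-thirds closed, with the shut fingers on the plain face at (346,160), above the key cylinder.

```bash
python3 -m crank '[[-1,0.7,0,0,-0.04],[-1,0.7,0,0,-0.04],[-1,0.7,0,0,-0.04],[-1,0.6,0,0,-0.03],[-1,0.5,0,0,-0.03]]'
python3 -c "from h import *;door()"
```

```text
clock: 19.7
tool_pos: [0.6243, 0.084, 0.1858]
tool_rot: [0.023, 0.825, 0.564, -0.001]
force: [0.6, -2.9, 0.7]
gripper_width: 0.0004
t 19.70 z 0.1858 s 0.1835 doorang 0.215  turn needed(row) -0.025  tilt [ 0.025 -0.04 ]  Fn -2.5 F [ 0.6 -2.9  0.7]
```

```bash
python3 -m crank '[[-1,0.3,0.1,0,-0.02],[-1,0.3,0.1,0,-0.02],[-1,0.3,0.1,0,-0.02],[-1,0.3,0.1,0,-0.02],[-1,0.3,0,0,-0.02]]'
python3 -c "from h import *;door()"
```

```text
clock: 20.12
tool_pos: [0.6317, 0.1011, 0.1857]
tool_rot: [0.021, 0.792, 0.61, -0.003]
force: [1.2, -2.8, 0.3]
gripper_width: 0.0009
t 20.12 z 0.1857 s 0.1833 doorang 0.114  turn needed(row) -0.014  tilt [ 0.021 -0.037]  Fn -2.4 F [ 1.2 -2.8  0.3]
```

```bash
python3 -m crank '[[-1,0.25,0.1,0,-0.01],[-1,0.25,0.1,0,-0.01],[-1,0.25,0,0,0],[-1,0.25,0,0,0],[-1,0.25,0,0,0]]'
python3 -c "from h import *;door()"
python3 -m crank '[[-1,0.25,0,0,-0.01],[-1,0.25,0,0,0],[-1,0.25,0,0,0],[-1,0.25,0,0,0],[-1,0.25,0,0,0]]'
python3 -c "from h import *;door()"
```

```text
clock: 20.53
tool_pos: [0.632, 0.1018, 0.1855]
tool_rot: [0.025, 0.786, 0.618, -0.015]
force: [-2.0, -5.7, 4.8]
gripper_width: 0.0004
t 20.53 z 0.1855 s 0.1833 doorang 0.110  turn needed(row) 0.001  tilt [ 0.007 -0.057]  Fn -6.0 F [-2.  -5.7  4.8]
clock: 20.95
tool_pos: [0.6315, 0.1008, 0.1857]
tool_rot: [0.029, 0.784, 0.619, -0.027]
force: [-2.7, -5.7, 4.1]
gripper_width: 0.0003
t 20.95 z 0.1857 s 0.1832 doorang 0.116  turn needed(row) 0.012  tilt [-0.005 -0.079]  Fn -6.1 F [-2.7 -5.7  4.1]
```

```bash
python3 -m crank '[[-1,0.45,0,0,0],[-1,0.5,0,0,0],[-1,0.5,0,0,0],[-1,0.5,0,0,0],[-1,0.5,0,0,0]]'
python3 -c "from h import *;door()"
```

```text
clock: 21.37
tool_pos: [0.6317, 0.1027, 0.186]
tool_rot: [0.038, 0.787, 0.614, -0.045]
force: [-5.2, -8.6, 5.9]
gripper_width: 0.0003
t 21.37 z 0.1860 s 0.1827 doorang 0.105  turn needed(row) -0.010  tilt [-0.024 -0.115]  Fn -9.6 F [-5.2 -8.6  5.9]
```

```bash
python3 -m crank '[[-1,0.6,0.1,0,0],[-1,0.7,0.1,0,0],[-1,0.7,0.1,0,0],[-1,0.7,0,0,0],[-1,0.7,0,0,0]]'
python3 -c "from h import *;door()"
```

```text
clock: 21.78
tool_pos: [0.632, 0.1052, 0.1861]
tool_rot: [0.049, 0.79, 0.607, -0.074]
force: [-7.3, -9.4, 8.6]
gripper_width: 0.0006
t 21.78 z 0.1861 s 0.1821 doorang 0.092  turn needed(row) -0.040  tilt [-0.058 -0.167]  Fn -10.8 F [-7.3 -9.4  8.6]
```

Run:
```python
from h import *
q=shot('side','s15.png');cv2.imwrite('pics/cs15.png',cv2.resize(np.asarray(q['pixels'])[60:260,220:420],None,fx=3,fy=3,interpolation=3))
t=shot('top','t15.png')
w=shot('wrist','w15.png')
for p in (q,t,w):
  for l in ['latch','free_corner','push_point','gauge_center']: print(l,[(np.round(d['at'],3).tolist(),round(d['conf'],2)) for d in spotter.landmark_of(p,l)][:1])
s=r.state();print(s['force'],np.round(s['joints'],3),np.round(s['tau'],1))
door()
```

```text
latch [([0.7, -0.166, 0.002], 0.62)]
free_corner [([0.666, 0.122, 0.235], 0.81)]
push_point [([0.646, 0.122, 0.2], 0.66)]
gauge_center [([0.386, -0.287, 0.057], 0.86)]
latch []
free_corner [([0.46, -0.228, 0.001], 0.27)]
push_point []
gauge_center [([0.387, -0.284, 0.055], 0.81)]
latch []
free_corner [([0.669, 0.126, 0.239], 0.83)]
push_point []
gauge_center [([0.548, -0.193, 0.058], 0.57)]
[-5.82204501 -8.92830474  9.22620208] [-0.113  0.694 -0.292  1.403  0.345  1.202 -0.758] [ -5.  -42.8  -6.3 -16.8  -1.3  -2.5  -0.2]
t 22.53 z 0.1861 s 0.1821 doorang 0.088  turn needed(row) -0.044  tilt [-0.057 -0.165]  Fn -10.0 F [-5.8 -8.9  9.2]
```

View pics/cs15.png

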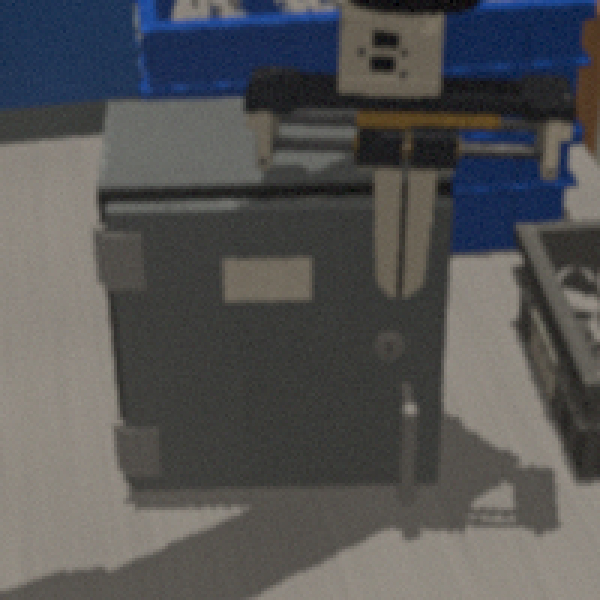

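View pics/w15.png

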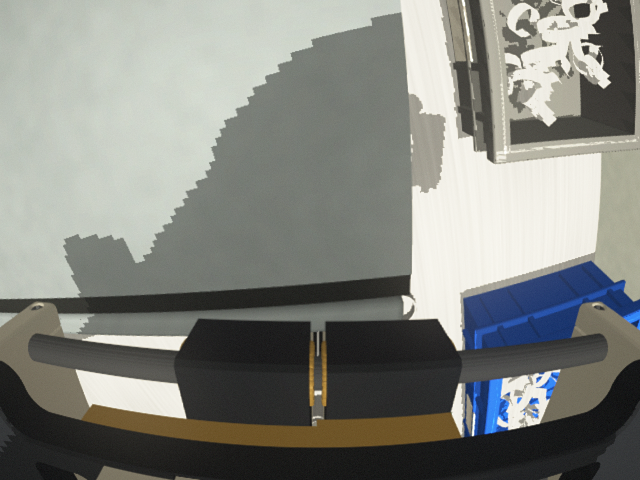

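```bash
python3 -m crank '[[-1,0.7,0.1,-0.12,-0.01],[-1,0.8,0.1,-0.15,-0.01],[-1,0.8,0.1,-0.15,-0.01],[-1,0.8,0,-0.15,0],[-1,0.8,0,-0.15,0]]'
python3 -c "from h import *;door()"
```

```text
clock: 22.95
tool_pos: [0.6322, 0.1105, 0.187]
tool_rot: [0.057, 0.783, 0.61, -0.108]
force: [-7.5, -13.2, 6.4]
gripper_width: 0.0006
t 22.95 z 0.1870 s 0.1806 doorang 0.063  turn needed(row) -0.058  tilt [-0.099 -0.221]  Fn -14.4 F [ -7.5 -13.2   6.4]
```

```bash
python3 -m crank '[[-1,0.75,0,-0.2,-0.01],[-1,0.75,0,-0.2,-0.01],[-1,0.75,0,-0.2,0],[-1,0,0,0,0],[-1,0,0,0,0]]'
python3 - <<'E'
from h import *
door()
q=shot('side','s16.png');cv2.imwrite('pics/cs16.png',cv2.resize(np.asarray(q['pixels'])[60:260,220:420],None,fx=3,fy=3,interpolation=3))
w=shot('wrist','w16.png')
for p in (q,w):
  for l in ['free_corner','push_point']: print(l,[(np.round(d['at'],3).tolist(),round(d['conf'],2)) for d in spotter.landmark_of(p,l)][:1])
E
```

```text
clock: 23.37
tool_pos: [0.6303, 0.1059, 0.1877]
tool_rot: [0.066, 0.778, 0.61, -0.135]
force: [-0.4, -0.8, 2.0]
gripper_width: 0.0004
t 23.37 z 0.1877 s 0.1803 doorang 0.090  turn needed(row) -0.031  tilt [-0.129 -0.266]  Fn -0.9 F [-0.4 -0.8  2. ]
free_corner [([0.67, 0.131, 0.234], 0.6)]
push_point [([0.648, 0.127, 0.199], 0.57)]
free_corner [([0.675, 0.132, 0.241], 0.85)]
push_point []
```

View pics/cs16.png

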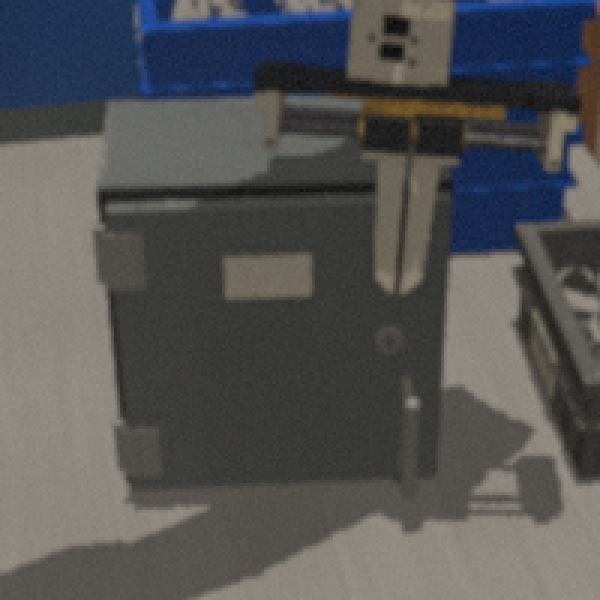

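View pics/w16.png

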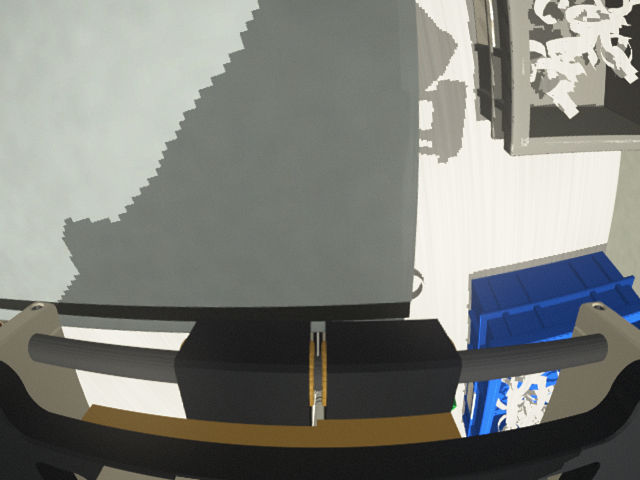

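```bash
python3 -m crank '[[-1,-0.6,0,0.15,0],[-1,-0.9,0,0.25,0],[-1,-0.9,0,0.25,0],[-1,-0.9,0,0.25,0],[-1,0,0,0,0]]'
python3 - <<'E'
from h import *
door()
q=shot('side','s17.png');cv2.imwrite('pics/cs17.png',cv2.resize(np.asarray(q['pixels'])[60:260,220:420],None,fx=3,fy=3,interpolation=3))
w=shot('wrist','w17.png')
for p in (q,w):
  for l in ['free_corner','push_point']: print(l,[(np.round(d['at'],3).tolist(),round(d['conf'],2)) for d in spotter.landmark_of(p,l)][:1])
E
```

```text
clock: 24.08
tool_pos: [0.6217, 0.077, 0.1877]
tool_rot: [0.063, 0.777, 0.613, -0.13]
force: [0.1, -0.3, 0.0]
gripper_width: 0.0004
t 24.08 z 0.1877 s 0.1844 doorang 0.256  turn needed(row) 0.142  tilt [-0.125 -0.256]  Fn -0.3 F [ 0.1 -0.3  0. ]
free_corner [([0.669, 0.132, 0.235], 0.76)]
push_point [([0.648, 0.128, 0.201], 0.64)]
free_corner [([0.671, 0.136, 0.24], 0.78)]
push_point []
```

View pics/cs17.png

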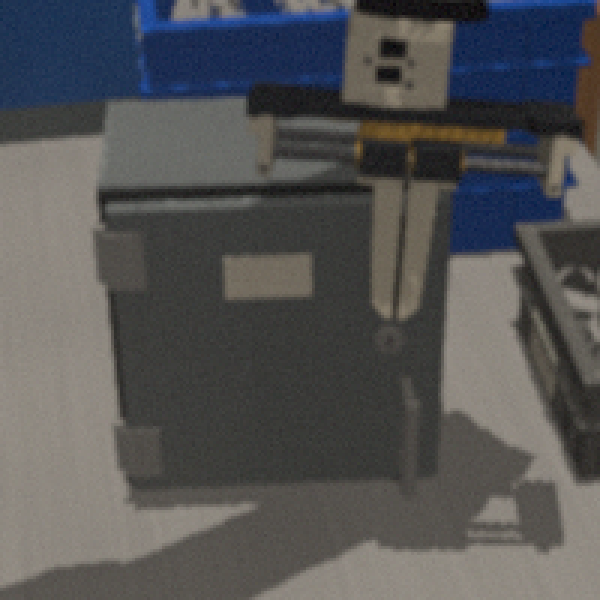

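View pics/w17.png

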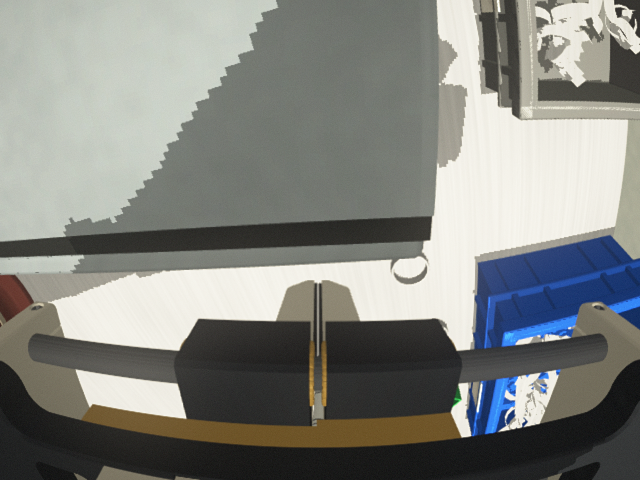

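Run:
```python
from h import *
w=viewer.read_camera('wrist');im=np.asarray(w['pixels'])
g=cv2.cvtColor(im,cv2.COLOR_BGR2GRAY).astype(float)
np.set_printoptions(linewidth=200)
for u in [20,60,100,140,180,220,260,300,340,380,410]:
    print(u,g[200:290:2,u].astype(int).tolist())
cv2.imwrite('pics/cw18.png',cv2.resize(im[190:310,0:450],None,fx=1.77,fy=3,interpolation=3))
```

```text
20 [195, 193, 195, 194, 194, 194, 192, 194, 196, 196, 195, 196, 197, 198, 196, 195, 195, 195, 195, 196, 197, 197, 184, 56, 58, 60, 62, 56, 58, 59, 65, 188, 199, 196, 196, 196, 197, 196, 140, 155, 138, 66, 53, 55, 64]
60 [197, 196, 197, 196, 197, 197, 198, 194, 198, 198, 198, 198, 197, 198, 197, 198, 197, 199, 197, 193, 196, 140, 57, 60, 61, 57, 59, 56, 59, 55, 126, 204, 203, 199, 198, 198, 200, 197, 181, 159, 157, 155, 155, 152, 156]
100 [197, 196, 197, 200, 198, 199, 196, 196, 197, 197, 197, 123, 120, 118, 118, 118, 121, 121, 120, 123, 67, 48, 46, 49, 49, 50, 49, 51, 50, 50, 122, 126, 124, 122, 127, 122, 120, 120, 110, 153, 162, 162, 158, 198, 239]
140 [121, 120, 120, 121, 120, 118, 119, 119, 120, 117, 119, 120, 118, 118, 120, 118, 119, 121, 120, 58, 44, 49, 45, 49, 47, 48, 47, 52, 50, 75, 130, 125, 128, 126, 123, 124, 125, 123, 111, 182, 239, 237, 238, 239, 239]
180 [120, 118, 119, 118, 119, 120, 121, 121, 120, 118, 120, 117, 117, 116, 119, 120, 116, 115, 63, 42, 45, 46, 47, 46, 50, 47, 48, 46, 50, 116, 127, 125, 128, 124, 125, 124, 128, 113, 234, 240, 241, 243, 242, 241, 239]
220 
[... 602 characters left out ...]
0, 235, 242, 240, 242, 243, 205, 133, 134, 136]
340 [118, 117, 116, 117, 121, 119, 118, 121, 120, 119, 116, 119, 116, 122, 74, 42, 42, 41, 42, 41, 43, 45, 42, 43, 46, 43, 92, 124, 124, 121, 119, 116, 117, 113, 107, 233, 239, 237, 237, 237, 238, 242, 197, 136, 133]
380 [117, 123, 119, 120, 118, 116, 119, 120, 118, 119, 120, 120, 121, 100, 44, 43, 48, 46, 45, 48, 46, 45, 49, 48, 46, 93, 125, 124, 125, 123, 122, 121, 114, 132, 240, 239, 238, 238, 238, 238, 239, 238, 240, 239, 239]
410 [124, 124, 126, 123, 125, 126, 126, 127, 125, 123, 125, 125, 119, 58, 50, 53, 51, 52, 54, 53, 55, 53, 55, 53, 59, 126, 125, 126, 124, 121, 123, 118, 115, 233, 239, 237, 239, 238, 238, 239, 161, 115, 116, 202, 239]
```

View pics/cw18.png

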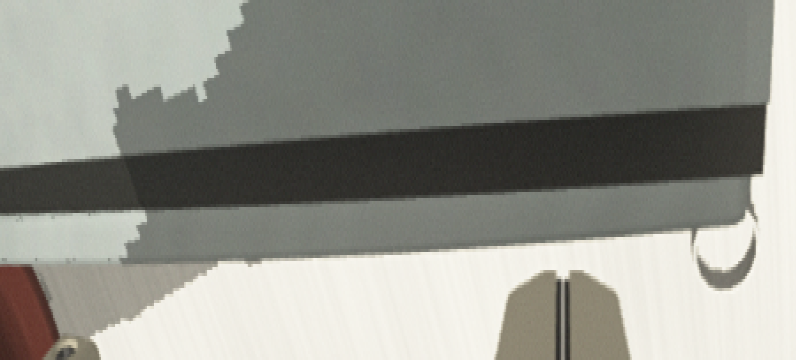

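```bash
cat >> h.py <<'E'
def wray(p,u,v,z):
    x=(u-p['cx'])/p['fx'];y=(v-p['cy'])/p['fy'];t=np.hypot(x,y)
    c=np.array([np.sin(t)*x/t,np.sin(t)*y/t,np.cos(t)]);Rm=np.array(p['R']);d=Rm.T@c;o=-Rm.T@np.array(p['t'])
    return (o+d*(z-o[2])/d[2])[:2]
def gap(p,us,v0=195,v1=292):
    g=cv2.GaussianBlur(cv2.cvtColor(np.asarray(p['pixels']),cv2.COLOR_BGR2GRAY),(3,3),0).astype(float)
    A=[];B=[];C=[]
    for u in us:
        c=g[v0:v1,u];dk=c<85
        i=np.argmax(dk)
        if not dk.any(): continue
        j=i+np.argmax(~dk[i:])
        k=j+2+np.argmax(c[j+2:]>180)
        def sub(m,th): return v0+m-1+(th-c[m-1])/(c[m]-c[m-1])
        A.append(wray(p,u,sub(i,85),.24));B.append(wray(p,u,sub(j,85),.24));C.append(wray(p,u,sub(k,180),.236))
    out=[]
    for L in (A,B,C):
        L=np.array(L);m=np.polyfit(L[:,0],L[:,1],1);out.append(m);print('yaw',round(np.arctan(m[0]),4),'y at x=.5 %.4f  .64 %.4f'%(np.polyval(m,.5),np.polyval(m,.64)),'rms mm',round(1000*np.std(L[:,1]-np.polyval(m,L[:,0])),2))
E
python3 - <<'E'
from h import *
w=viewer.read_camera('wrist')
gap(w,range(130,401,10))
E
```

```text
yaw -0.1505 y at x=.5 0.1694  .64 0.1481 rms mm 0.03
yaw -0.1508 y at x=.5 0.1617  .64 0.1404 rms mm 0.03
yaw -0.1307 y at x=.5 0.1496  .64 0.1312 rms mm 0.12
```

Fitting the edges in the wrist picture, the cabinet front lies at yaw -0.1505 and the door at -0.131. That puts the door at about -0.02 rad, which fits a latched door behind a deep strike. To check it, I'll press gently again and see whether it moves.

```bash
python3 -m crank '[[-1,0.6,0,-0.15,0],[-1,0.8,0,-0.2,0],[-1,0.6,0,-0.15,0],[-1,0.3,0,-0.08,0],[-1,0,0,0,0]]'
python3 - <<'E'
from h import *
door(phi=-.1505)
gap(viewer.read_camera('wrist'),range(60,170,5))
E
```

```text
clock: 24.9
tool_pos: [0.6282, 0.1066, 0.1862]
tool_rot: [0.062, 0.775, 0.615, -0.129]
force: [-0.3, -2.6, 0.7]
gripper_width: 0.0003
t 24.90 z 0.1862 s 0.1780 doorang 0.068  turn needed(row) -0.020  tilt [-0.124 -0.256]  Fn -2.6 F [-0.3 -2.6  0.7]Traceback (most recent call last):
  File "<stdin>", line 3, in <module>
  File "h.py", line 68, in gap
    L=np.array(L);m=np.polyfit(L[:,0],L[:,1],1);out.append(m);print('yaw',round(np.arctan(m[0]),4),'y at x=.5 %.4f  .64 %.4f'%(np.polyval(m,.5),np.polyval(m,.64)),'rms mm',round(1000*np.std(L[:,1]-np.polyval(m,L[:,0])),2))
                               ~^^^^^
IndexError: too many indices for array: array is 1-dimensional, but 2 were indexed
```

```bash
python3 -m crank '[[-1,0.4,0.1,-0.1,0],[-1,0.6,0.1,-0.15,0],[-1,0.7,0,-0.18,0],[-1,0.8,0,-0.2,0],[-1,0.8,0,-0.2,0]]'
python3 - <<'E'
from h import *
door(phi=-.1505)
w=shot('wrist','w19.png')
q=shot('side','s19.png')
for p in (w,q): print([(np.round(d['at'],3).tolist(),round(d['conf'],2)) for d in spotter.landmark_of(p,'free_corner')][:1])
E
```

```text
clock: 25.37
tool_pos: [0.6266, 0.1055, 0.1875]
tool_rot: [0.074, 0.778, 0.603, -0.164]
force: [-6.8, -10.8, 5.1]
gripper_width: 0.0006
t 25.37 z 0.1875 s 0.1769 doorang 0.076  turn needed(row) -0.040  tilt [-0.166 -0.312]  Fn -12.1 F [ -6.8 -10.8   5.1]
[]
[([0.666, 0.132, 0.235], 0.65)]
```

View pics/w19.png

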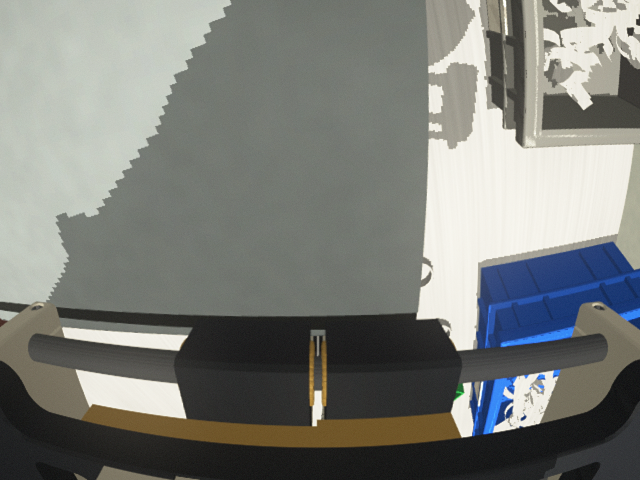

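```bash
python3 -m crank '[[-1,-0.6,0,0.2,0],[-1,-0.9,0,0.3,0],[-1,-0.9,0,0.3,0],[-1,-0.9,0,0.3,0],[-1,0,0,0,0]]'
python3 - <<'E'
from h import *
door(phi=-.1505)
w=shot('wrist','w20.png')
gap(w,range(130,401,10))
E
python3 -m crank '[[-1,-2,0,0.6,0],[-1,-3,0,0.8,0],[-1,-3,0,0.8,0],[-1,-3,0,0.8,0],[-1,0,0,0,0]]'
python3 - <<'E'
from h import *
door(phi=-.1505)
w=shot('wrist','w21.png')
shot('side','s21.png')
t=shot('top','t21.png')
E
```

```text
clock: 25.98
tool_pos: [0.6169, 0.0678, 0.1886]
tool_rot: [0.074, 0.778, 0.601, -0.164]
force: [0.1, -0.2, 0.2]
gripper_width: 0.0006
t 25.98 z 0.1886 s 0.1851 doorang 0.291  turn needed(row) 0.172  tilt [-0.166 -0.312]  Fn -0.1 F [ 0.1 -0.2  0.2]
yaw -0.1504 y at x=.5 0.1694  .64 0.1481 rms mm 0.03
yaw -0.1508 y at x=.5 0.1617  .64 0.1405 rms mm 0.03
yaw -0.1333 y at x=.5 0.1499  .64 0.1311 rms mm 0.17
clock: 26.45
tool_pos: [0.5883, -0.037, 0.1963]
tool_rot: [0.071, 0.775, 0.607, -0.159]
force: [-0.1, -1.2, -0.2]
gripper_width: 0.0003
t 26.45 z 0.1963 s 0.2408 doorang 0.763  turn needed(row) 0.657  tilt [-0.16  -0.304]  Fn -0.8 F [-0.1 -1.2 -0.2]
```

View pics/w21.png

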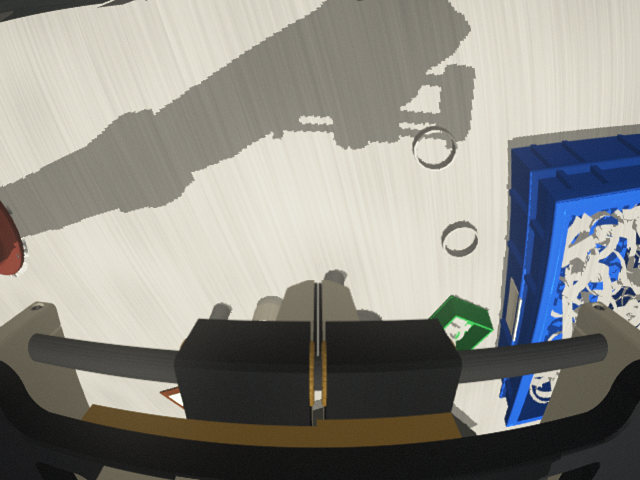

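View pics/s21.png

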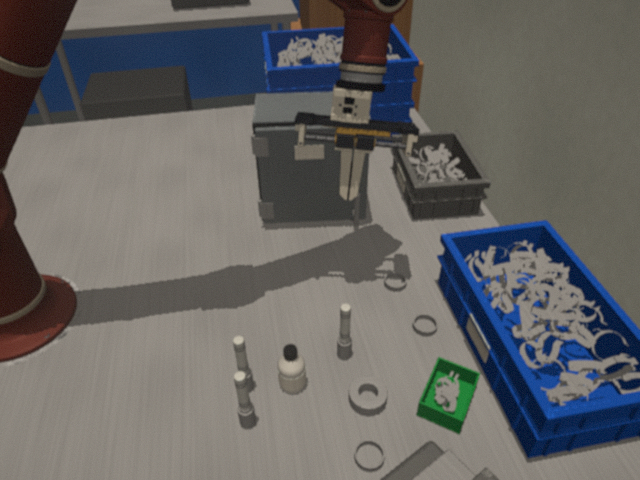

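View pics/t21.png

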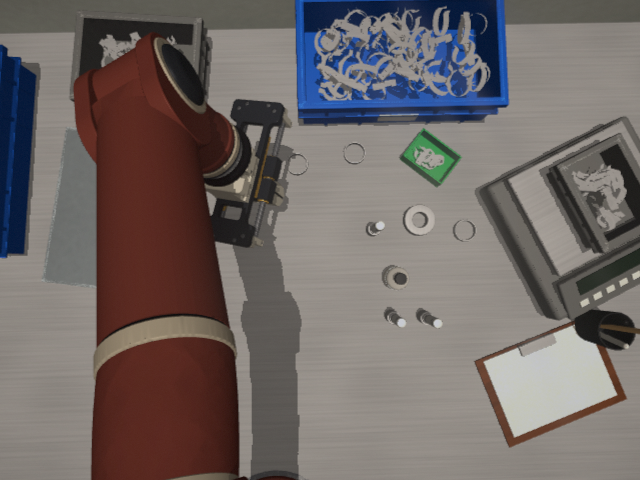

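The door is still at the same angle after a 12 N press and retreat: outer face at y 0.1311, against 0.1312 before. The bolt itself can't be seen, so I'll do one firmer press, still under 20 N and nearer the free edge.

```bash
cat >> h.py <<'E'
def dirs():
    q=r.state()['tool_rot'];R=Ro.from_quat([q[1],q[2],q[3],q[0]]).as_matrix()
    print('n->',np.round(R.T@[.15,.989,0],2),'d->',np.round(R.T@[.989,-.15,0],2),'up->',np.round(R.T@[0,0,1],2))
E
python3 -c "
from h import *
need([.643,.07,.21]);dirs()"
```

```text
t 26.6 tcp [ 0.5897 -0.0278  0.1952] yaw_y -14.1 tilt [-0.157 -0.297] F [-0.4  0.8  0.4] w 0.0004
need cm [ 9.64  2.65 -5.13]
n-> [ 0.94 -0.1  -0.32] d-> [ 0.06  0.99 -0.11] up-> [-0.33 -0.08 -0.94]
```

```bash
python3 -m crank '[[-1,1.5,0.5,-1,-0.02],[-1,2.2,0.5,-1.1,-0.02],[-1,2.2,0.5,-1.1,-0.02],[-1,2.0,0.5,-1,-0.02],[-1,0.5,0.1,-0.3,-0.02]]'
python3 -c "
from h import *
need([.648,.108,.205]);dirs()"
```

```text
clock: 27.02
tool_pos: [0.6324, 0.0706, 0.2077]
tool_rot: [0.058, 0.738, 0.654, -0.157]
force: [-0.8, 1.0, -0.3]
gripper_width: 0.0008
t 27.02 tcp [0.6324 0.0706 0.2077] yaw_y -8.0 tilt [-0.156 -0.291] F [-0.8  1.  -0.3] w 0.0008
need cm [ 3.77  1.05 -1.08]
n-> [ 0.95  0.01 -0.31] d-> [-0.05  0.99 -0.11] up-> [-0.31 -0.12 -0.94]
```

```bash
python3 -m crank '[[-1,0.7,0.6,-0.25,0],[-1,0.8,0.4,-0.27,0],[-1,0.8,0,-0.25,0],[-1,0.4,0,-0.12,0],[-1,0.3,0,-0.1,0]]'
python3 -c "
from h import *
need([.648,.108,.205]);dirs();door(phi=-.1505)"
```

```text
clock: 27.43
tool_pos: [0.6461, 0.1097, 0.2049]
tool_rot: [0.057, 0.733, 0.659, -0.157]
force: [0.6, -4.3, -0.4]
gripper_width: 0.0005
t 27.43 tcp [0.6461 0.1097 0.2049] yaw_y -7.2 tilt [-0.155 -0.291] F [ 0.6 -4.3 -0.4] w 0.0005
need cm [-0.15  0.2   0.01]
n-> [ 0.95  0.03 -0.31] d-> [-0.06  0.99 -0.11] up-> [-0.31 -0.12 -0.94]
t 27.43 z 0.2049 s 0.1942 doorang 0.033  turn needed(row) 0.058  tilt [-0.155 -0.291]  Fn -4.1 F [ 0.6 -4.3 -0.4]
```

```bash
python3 -m crank '[[-1,0.5,0,-0.16,0],[-1,0.7,0,-0.22,0],[-1,0.8,0,-0.26,0],[-1,0.9,0,-0.3,0],[-1,0.9,0,-0.3,0]]'
python3 -c "
from h import *
need([.648,.108,.205]);door(phi=-.1505);print(np.linalg.norm(r.state()['force']))"
```

```text
clock: 27.85
tool_pos: [0.6453, 0.1092, 0.2066]
tool_rot: [0.074, 0.739, 0.642, -0.192]
force: [-4.4, -11.7, 1.6]
gripper_width: 0.0006
t 27.85 tcp [0.6453 0.1092 0.2066] yaw_y -9.6 tilt [-0.188 -0.356] F [ -4.4 -11.7   1.6] w 0.0006
need cm [-0.03  0.31  0.14]
t 27.85 z 0.2066 s 0.1935 doorang 0.036  turn needed(row) 0.019  tilt [-0.188 -0.356]  Fn -12.3 F [ -4.4 -11.7   1.6]
12.547985182764357
```

```bash
python3 -m crank '[[-1,1.0,0,-0.36,0],[-1,1.1,0,-0.4,0],[-1,1.2,0,-0.43,0],[-1,1.2,0,-0.43,0],[-1,1.2,0,-0.43,0]]'
python3 -c "
from h import *
need([.648,.108,.205]);door(phi=-.1505);print(np.linalg.norm(r.state()['force']))"
```

```text
clock: 28.27
tool_pos: [0.643, 0.1064, 0.2095]
tool_rot: [0.098, 0.745, 0.611, -0.249]
force: [-9.4, -17.5, 3.5]
gripper_width: 0.0005
t 28.27 tcp [0.643  0.1064 0.2095] yaw_y -13.8 tilt [-0.251 -0.451] F [ -9.4 -17.5   3.5] w 0.0005
need cm [0.43 0.51 0.19]
t 28.27 z 0.2095 s 0.1922 doorang 0.053  turn needed(row) -0.037  tilt [-0.251 -0.451]  Fn -19.0 F [ -9.4 -17.5   3.5]
20.153543281490197
```

At 19 N, above the 14 N the latch can need, the door stands rigid against its stop. Retreating to check.

```bash
python3 -m crank '[[-1,-0.6,0,0.25,0],[-1,-0.9,0,0.4,0],[-1,-0.9,0,0.4,0],[-1,-0.9,0,0.4,0],[-1,0,0,0,0]]'
python3 -c "
from h import *
door(phi=-.1505);w=shot('wrist','w22.png')
try: gap(w,range(130,401,10))
except Exception as e: print(e)"
python3 -m crank '[[-1,-2,0,0.8,0],[-1,-3,0,1.2,0],[-1,-3,0,1.2,0],[-1,-3,0,1.2,0],[-1,-2,0,0,0]]'
python3 -m crank '[[-1,-1,0,0,0],[-1,0,0,-2,0],[-1,0,0,-3,0],[-1,0,0,0,0],[-1,0,0,0,0]]'
python3 - <<'E'
from h import *
need([.5,0,.2])
w=shot('wrist','w23.png')
q=shot('side','s23.png');cv2.imwrite('pics/cs23.png',cv2.resize(np.asarray(q['pixels'])[60:260,220:420],None,fx=3,fy=3,interpolation=3))
shot('top','t23.png')
for l in ['free_corner','push_point']: print(l,[(np.round(d['at'],3).tolist(),round(d['conf'],2)) for d in spotter.landmark_of(q,l)][:1])
for l in ['ring_gauge','oil_bottle','tray']: print(l,[(np.round(d['at'],3).tolist(),round(d['conf'],2)) for d in spotter.landmark_of(q,l)][:1])
E
```

```text
clock: 28.68
tool_pos: [0.6332, 0.0654, 0.2135]
tool_rot: [0.098, 0.746, 0.609, -0.251]
force: [-0.2, -0.8, 0.5]
gripper_width: 0.0005
t 28.68 z 0.2135 s 0.2004 doorang 0.267  turn needed(row) 0.172  tilt [-0.256 -0.453]  Fn -0.8 F [-0.2 -0.8  0.5]
yaw -0.1513 y at x=.5 0.1695  .64 0.1482 rms mm 0.04
yaw -0.1503 y at x=.5 0.1623  .64 0.1410 rms mm 0.04
yaw -0.1239 y at x=.5 0.1490  .64 0.1316 rms mm 0.56
clock: 29.15
tool_pos: [0.6053, -0.0564, 0.236]
tool_rot: [0.094, 0.741, 0.619, -0.245]
force: [-0.2, -0.5, 0.3]
gripper_width: 0.0006
clock: 29.57
tool_pos: [0.6168, -0.0454, 0.2884]
tool_rot: [0.094, 0.743, 0.617, -0.242]
force: [-0.8, -0.7, -0.5]
gripper_width: 0.0008
t 29.57 tcp [ 0.6168 -0.0454  0.2884] yaw_y -13.0 tilt [-0.245 -0.438] F [-0.8 -0.7 -0.5] w 0.0008
need cm [  6.74 -10.83   8.51]
free_corner [([0.669, 0.128, 0.236], 0.74)]
push_point [([0.649, 0.128, 0.201], 0.79)]
ring_gauge [([0.564, -0.284, -0.003], 0.71)]
oil_bottle [([0.462, -0.231, -0.001], 0.84)]
tray [([0.684, -0.303, -0.001], 0.97)]
```

View pics/cs23.png

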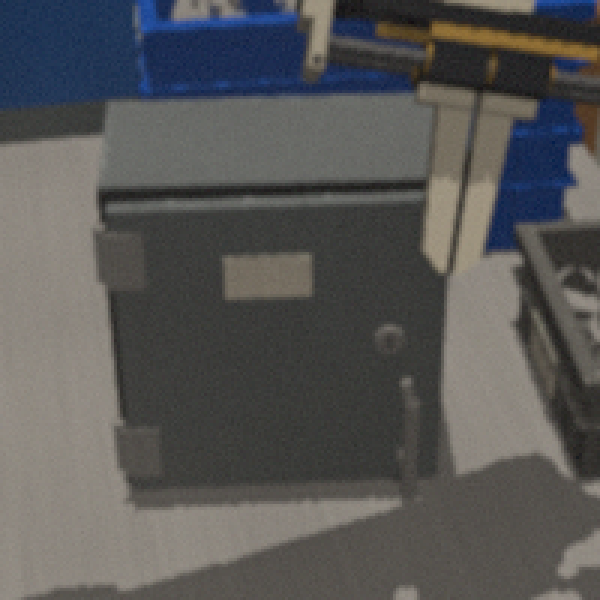

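View pics/t23.png

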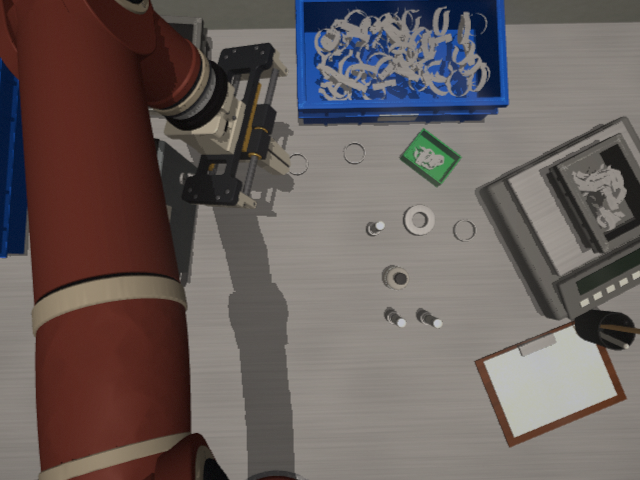

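The side crop shows the door flush and shut, with the free edge at (445,330), and the fingers clear above and in front of it. The ring, bottle, tray and clamps are where they started. Handing in.

```bash
python3 -m crank '[[-1,0,0,0,0],[-1,0,0,0,0],[-1,0,0,0,0],[-1,0,0,0,0],[-1,0,0,0,0]]'
python3 -c "
from h import *
print(sign_off())"
```

```text
clock: 30.38
tool_pos: [0.6155, -0.0477, 0.2867]
tool_rot: [0.093, 0.743, 0.616, -0.245]
force: [-0.1, -0.4, -0.3]
gripper_width: 0.0009
the job is handed in; nothing more can be done
None
```

The plug gauge stands in the rack's free hole and the door is shut. I handed the job in at about 30 s of the 61 allowed. The bolt never showed in a picture, so I inferred that it has snapped in.

- **Gauge:** I took the right-most of the four look-alikes, stood it in the hole and let go. After I let go, the wrist picture showed it upright in the hole. The closed door hides it now, so I could not check it again after shutting.
- **Door:** I swung it shut with about 2–3 N, and riding over the strike took about 14 N.
- **Latch check:** The door did not open when I backed off. A second press at 12 N left it at about -0.02 rad. A third at 19 N, nearer the free edge, found it rigid, and it stayed shut after that. The highest force I read was 20 N in total, but I read it only at the end of each move, so a brief higher peak is possible.
- **Doubts:** The tool leaned over by up to about 30° while pressing, because the moves cannot correct tilt. After the last press the edge fit was noisier (0.56 mm scatter against 0.03–0.17 mm before), but it gave the same door position within about 0.5 mm.
- **Other things:** The ring, bottle and tray were found where they started, and the clamps looked unmoved in the last top view. The force on the tool at hand-in was about zero.

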